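Line up tensile bars with the sprung pull gauge

TASK

Clear the broken copper-coloured ends out of the rack into the yellow bin and lay every steel bar flat in a lane of its own, close in front of the cross bar and well behind the red mark. Then draw the red handle out until the yellow pointer stands at the red mark, hold it there for a second, and ease it all the way back without letting it snap, so that the rear ends of all bars are left in line with the red mark. Do not shift the mark itself or disturb the wrench and weight.

Things in the scene. Friction and masses are not known exactly. Their poses are not given: they have to be found in the camera images.
- rack: fixed rack, grey base plate 250 x 250 mm, 12 mm thick. Origin: centre of its underside on the bench; z up. Four lanes run along its x axis, centre lines at y = -84, -28, +28, +84 mm, floor at z = 12 mm; blue ribs 22 mm wide and 6 mm high between and outside them leave lanes 34 mm wide, open at both ends
- pull (a joint): how far the sprung pull frame is drawn out (towards the rack's -x), in m: 0 at rest, 0.115 at most; it can also be pushed in to -0.015. A spring of 120 N/m brings it back to 0 from either side; loaded bars add friction, about 2 N each. Let go when drawn out it snaps back at over 0.4 m/s. Cross bar, side rods, handle and yellow pointer move together
- crossbar (a point): dark cross bar of the pull frame, lying across all lanes at the rack's +x end, z = 21 to 34 mm, 12 mm thick; it pushes on the rear ends of bars in the lanes. Point: middle of its pushing face, rack x = +95 mm at rest, 27.5 mm up. Round side rods (12 mm) at rack y = +-137 mm, 27.5 mm up, join it to the front bar with the handle
- handle (a point): centre of the pull frame's red handle, an upright plate 14 mm thick (rack x), 90 mm wide (rack y), z = 33 to 77 mm; point 55 mm above the bench, at rack x = -175 mm, y = 0 at rest, 43 mm clear of the rack's front edge; a dark front bar 14 mm thick runs across under it, z = 20 to 35 mm. Axes as the rack's
- pointer (a point): tip of the yellow pointer on the pull frame, over the grey scale along the rack's -y side (y = -143 to -193 mm), level with the cross bar's pushing face: rack x = +95 mm at rest. Axes as the rack's
- mark_line (a point): the red mark, a 4 mm wide red bar across the scale; it is set at a different place each time, 50 to 88 mm from the pointer's rest position towards the rack's -x, and is not to be shifted. Point: its middle, 25 mm above the bench; axes as the rack's
- bin: fixed open yellow scrap bin 120 (x) x 130 (y) x 50 mm high, walls 4 mm; origin: centre of its underside on the bench
- wrench: steel wrench 160 mm long lying beyond the bars; bystander, origin under its middle
- weight: brass check weight, 48 mm across, 66 mm high; bystander, origin under its centre
- bar0_center (a point): steel tension-test bar, one of up to three (None if absent): 100 mm long with a square head at each end, 26 x 26 mm and 22 mm long, and between them a 16 x 16 mm square shank 56 mm long; 220 g, both ends alike, lies flat on its heads. Starts on the bench beside the rack. Point: its centre, 13 mm above its underside; its x axis runs along the bar
- bar0: the same bar; origin at the middle of its underside
- bar1_center (a point): steel tension-test bar, one of up to three (None if absent): 100 mm long with a square head at each end, 26 x 26 mm and 22 mm long, and between them a 16 x 16 mm square shank 56 mm long; 220 g, both ends alike, lies flat on its heads. Starts on the bench beside the rack. Point: its centre, 13 mm above its underside; its x axis runs along the bar
- bar1: the same bar; origin at the middle of its underside
- bar2_center (a point): steel tension-test bar, one of up to three (None if absent): 100 mm long with a square head at each end, 26 x 26 mm and 22 mm long, and between them a 16 x 16 mm square shank 56 mm long; 220 g, both ends alike, lies flat on its heads. Starts on the bench beside the rack. Point: its centre, 13 mm above its underside; its x axis runs along the bar
- bar2: the same bar; origin at the middle of its underside
- stub0_center (a point): copper-coloured broken-off specimen end left in a rack lane, one of several (None if absent): a head 26 mm wide and high, 30 mm long, with an 18 mm stub of 16 x 16 mm shank at its +x end and a small jagged tip; 150 g. Point: centre of the head, 13 mm above its underside; x axis along the piece towards the broken end. Each starts in a lane of its own
- stub1_center (a point): copper-coloured broken-off specimen end left in a rack lane, one of several (None if absent): a head 26 mm wide and high, 30 mm long, with an 18 mm stub of 16 x 16 mm shank at its +x end and a small jagged tip; 150 g. Point: centre of the head, 13 mm above its underside; x axis along the piece towards the broken end. Each starts in a lane of its own
- stub2_center (a point): copper-coloured broken-off specimen end left in a rack lane, one of several (None if absent): a head 26 mm wide and high, 30 mm long, with an 18 mm stub of 16 x 16 mm shank at its +x end and a small jagged tip; 150 g. Point: centre of the head, 13 mm above its underside; x axis along the piece towards the broken end. Each starts in a lane of its own
- stub3_center (a point): copper-coloured broken-off specimen end left in a rack lane, one of several (None if absent): a head 26 mm wide and high, 30 mm long, with an 18 mm stub of 16 x 16 mm shank at its +x end and a small jagged tip; 150 g. Point: centre of the head, 13 mm above its underside; x axis along the piece towards the broken end. Each starts in a lane of its own

How it is judged:
By the outcome, as a careful person would: the job done as asked, in the order asked, and still so for the second after the job is handed in, with the robot touching nothing.
Of bar0, bar1, bar2 only 2 to 3 are there at a start; the rules pass over those that are not, and their reading is None.
Of stub0, stub1, stub2, stub3 only 3 to 4 are there at a start; the rules pass over those that are not, and their reading is None.
At some moment in a run one of bar0, bar1, bar2 may be knocked a few centimetres aside while the robot is not near it.
It also fails if it takes over 210 s, if anything falls off the work surface, if the arm or the gripper's body presses on something with over 40 N, if the wrist force passes 120 N, or if a joint passes its speed limit or range.

ROBOT

A 6-joint arm with a two-finger parallel gripper is mounted at the origin on the work surface. World frame = base frame: x ahead of the robot, y to its left, z up, the work surface at z = 0. Lengths are in m, angles in rad, forces in N, time in s.
With the tool pointing down it reaches from about 0.425 to 0.95 m from the base axis. Payload 14.7 kg.
Tool frame: the origin (TCP) lies on the centre line of the jaws, within the pads' length; the fingertips stand tcp_to_tips ahead of it and the grasp point (between the pads) lies 2 mm behind it (tcp_to_tips is the distance from the TCP to the fingertips, in m); z points along the fingers, y is the line along which they close (so a half turn about z gives the same grasp; the last joint's range is limited). The gripper opens to 85 mm and grips with 20 to 120 N. Pads are 22 mm wide; open, the fingers measure 114 mm over their backs; the gripper's body (76 mm by 85 mm) begins 54 mm behind the grasp point. The pads swing forward as they close: fully open they stand 13 mm farther back than shut.
Start: joints at [-1.175, 0.48, 1.596, -0, 1.065, -0.047], TCP at [0.279, -0.587, 0.248] pointing down, gripper open.
Joint ranges: [-2.75, 2.75], [-0.82, 2.05], [0.23, 2.67], [-1.56, 4.7], [0.09, 2.69], [-2.92, 2.92]. Speed limits (rad/s): [1.89, 1.89, 2.39, 3.01, 3.01, 3.01].

INTERFACE

Orientations are given as a 3x3 rotation matrix whose columns are the frame's x, y, z axes.
In Python, from rig import * gives the robot as it stands. The module is installed in compiled form; this text tells all that it offers.
- The arm moves only by the tool move_arm, never from a script. Its argument "steps" is a list of rows, each an object of numbers: "grip": the closure, from -1 (fully open) to 1 (shut); "x", "y", "z": the shift along the tool's x, y, z in mm; "turn": the turn about the tool's z in degrees. A call has 1 to 10 rows; each row shifts and turns the commanded pose from where the row before left it, along the tool's axes as they then stand; what a row does not reach is not made up. A row lasts 1/8 s, in which the tool goes at most 62.5 mm and 10.7 degrees, less where a joint would pass 70% of its speed; a pose out of reach is approached as far as the arm can. A call is refused whole if a number of a shift passes 62.5 or a number of a turn 10.7, either way. A call with a gripper value outside its range is refused whole. The fingers move at their own pace and stop on an object; "squeeze" is the grip in N (left out, the last holds). Time passes only in rows, so rows that do not move let the fingers close. It gives the time, the measured TCP pose, the force, the opening and the grip force at its end, in the units of the state.
- get_state(): the state, without advancing time (a new reading comes with each control period).
- read_camera(name): name is "scene" or "top" or "wrist"; returns (picture, depth): 480x640x3 uint8, red, green, blue; 480x640 float32, m along the optical axis (not along the pixel's ray), 0 where there is no reading.
- calibration(name): a dict with "K" (3x3 intrinsics, pixels), "R" (3x3) and "t" (3): a world point X has camera coordinates R X + t; the wrist camera has in their place "T_tool_cam" (4x4, takes a point from camera to tool coordinates, whose origin is the TCP and whose axes are the flange's). Camera axes: x right, y down, z forward; pixel columns grow to the right and rows downward; lengths in m; the calibration is good to about 2 mm. A picture is of the moment at which its call begins: read the wrist's pose just before it. calibration takes no time and is no camera call.
- job_done(): hands the job in; it is judged then, once.
The state is a dict: "time": time; "q": joint angles; "qvel": joint speeds; "tau": joint torques, N m; "tool_pos": TCP position; "ee_rot": TCP orientation; "ft_force": force on the tool from outside, world axes, zero at the start; "ft_torque": the same for the moment, N m; "opening": opening from 0.0 (shut) to 1.0 (fully open); "grasp_force": force on a finger pad.
Only numpy, scipy, OpenCV 4.12 (cv2) and the standard library are available. Lean on these libraries where they do the work, as an engineer would, in place of code of your own. Each camera call takes 0.05 s, during which the arm holds its last target. There are 200 camera calls.

## Working session

There is one attempt and no reset: what is moved stays moved. The work goes in short steps, Python scripts to look and compute and a tool call to move; the robot and the scene stay as the last step left them, time stands still between calls to the robot, and variables do not carry over. Pictures are saved under pics/ and viewed, at most 14 in all, crops included, and the job is handed in when it is done.

Besides the shell and the picture viewer there is one more tool, called as name(argument=value, ...), one argument or row to a line, values as JSON. move_arm: Moves the arm, as the interface text tells. Its arguments: {"type":"object","properties":{"steps":{"type":"array"},"squeeze":{"type":"number"}},"required":["steps"]}

```bash
mkdir -p pics; python3 - <<'E'
from rig import *
import cv2, numpy as np
s=get_state(); print(s)
for n in ("scene","top"):
    p,d=read_camera(n); cv2.imwrite(f"pics/{n}0.png",p[:,:,::-1]); np.savez(f"{n}0.npz",p=p,d=d)
    print(n,calibration(n))
print(calibration("wrist"))
E
```

```text
{'time': 0.0, 'q': array([-1.17460574e+00,  4.80830949e-01,  1.59690553e+00,  1.75360102e-05,
        1.06509184e+00, -4.65821751e-02]), 'qvel': array([ 0.00132689, -0.00144323,  0.00050626,  0.00112675, -0.0007454 ,
        0.00046537]), 'tau': array([ 1.43244171e-03, -9.50627303e+01, -4.30187595e+01,  5.02009766e-05,
        1.22812676e-02, -2.61446075e-05]), 'tool_pos': array([ 0.27836654, -0.58692461,  0.24766116]), 'ee_rot': array([[ 9.03570820e-01,  4.28438512e-01, -4.62697435e-04],
       [ 4.28438756e-01, -9.03570097e-01,  1.14586455e-03],
       [ 7.28529377e-05, -1.23360729e-03, -9.99999236e-01]]), 'ft_force': array([0.10263011, 0.3265471 , 0.40028408]), 'ft_torque': array([-0.01463201, -0.01694162, -0.00406077]), 'grasp_force': 0.0, 'opening': 1.0007781149393062}
scene {'K': array([[447.30685074,   0.        , 327.19849489],
       [  0.        , 447.30685074, 238.26335128],
       [  0.        ,   0.        ,   1.        ]]), 'R': array([[ 0.58880219,  0.80826374, -0.00465993],
       [ 0.49328664, -0.36390352, -0.79009019],
       [-0.64029702,  0.46290815, -0.6129729 ]]
[... 238 characters left out ...]
0629872, -0.99939404,  0.03423275],
       [-0.99087185,  0.00162773, -0.13479736],
       [ 0.13465996, -0.03476932, -0.99028167]]), 't': array([0.07355852, 0.56448957, 0.88059047])}
{'K': array([[423.93652458,   0.        , 324.8624147 ],
       [  0.        , 423.93652458, 234.22454113],
       [  0.        ,   0.        ,   1.        ]]), 'T_tool_cam': array([[ 1.64809402e-03, -9.54088102e-01, -2.99521579e-01,
         7.65635405e-02],
       [ 9.99998517e-01,  1.42272289e-03,  9.70509684e-04,
         3.42697775e-04],
       [-4.99815534e-04, -2.99522735e-01,  9.54089032e-01,
        -1.24509157e-01],
       [ 0.00000000e+00,  0.00000000e+00,  0.00000000e+00,
         1.00000000e+00]])}
```

View pics/top0.png

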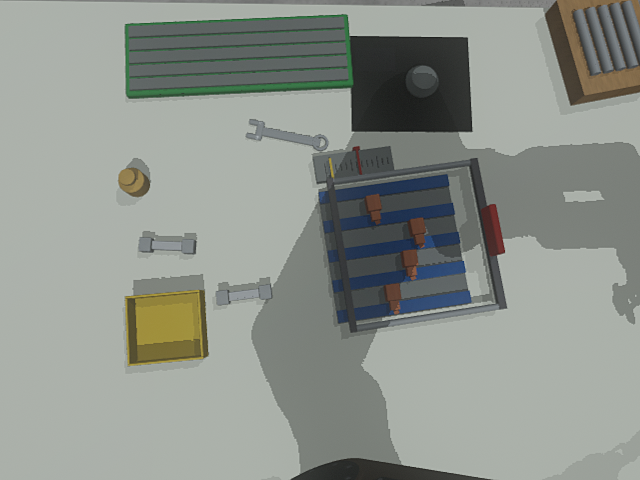

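View pics/scene0.png

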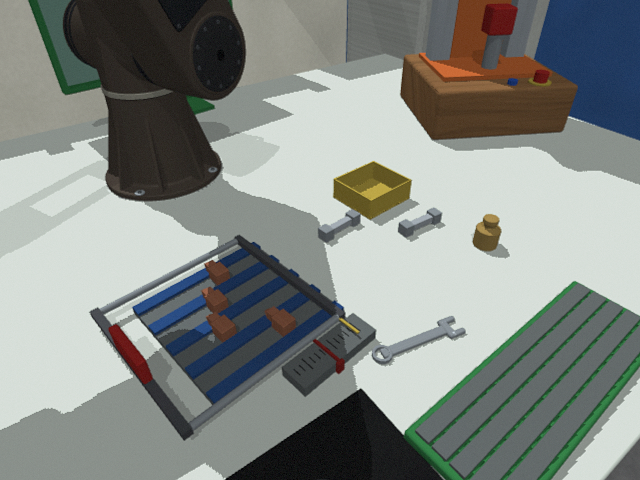

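Top view: two bars at px (167,244) and (244,292). Four stubs sit in the rack at (374,208), (418,232), (410,264) and (394,298). The bin is at (167,327), the mark at (357,160), the pointer at (332,170) and the handle at (493,230). The scene view agrees.

```bash
cat > h.py <<'E'
from rig import *
import cv2, numpy as np
def ray(n,uv,z):
    c=calibration(n); K=c["K"]
    uv=np.atleast_2d(uv).astype(float)
    d=np.c_[uv,np.ones(len(uv))]@np.linalg.inv(K).T
    if n=="wrist":
        s=get_state(); T=c["T_tool_cam"]; R=s["ee_rot"]@T[:3,:3]; o=s["ee_rot"]@T[:3,3]+s["tool_pos"]
    else: R=c["R"].T; o=-R@c["t"]
    w=d@R.T; return o+w*((z-o[2])/w[:,2])[:,None]
def cloud(n,d):
    c=calibration(n); v,u=np.mgrid[:480,:640]
    p=np.stack([(u-c["K"][0,2])/c["K"][0,0],(v-c["K"][1,2])/c["K"][1,1],np.ones_like(u)],-1)*d[...,None]
    if n=="wrist":
        s=get_state(); T=c["T_tool_cam"]; return (p@T[:3,:3].T+T[:3,3])@s["ee_rot"].T+s["tool_pos"]
    return (p-c["t"])@c["R"]
def masks(p):
    h=cv2.cvtColor(p,cv2.COLOR_RGB2HSV); H,S,V=[h[...,i].astype(int) for i in range(3)]
    return dict(blue=(H>100)&(H<130)&(S>120)&(V>40),cop=(H>3)&(H<16)&(S>110)&(S<215)&(V>50),yel=(H>20)&(H<32)&(S>130)&(V>60),red=((H<4)|(H>172))&(S>150)&(V>50))
def blobs(m,amin=30):
    n,l,st,ce=cv2.connectedComponentsWithStats(m.astype(np.uint8))
    return [(l==i) for i in range(1,n) if st[i,4]>=amin]
E
python3 - <<'E'
from h import *
np.set_printoptions(precision=4,suppress=True)
z=np.load("top0.npz");p,d=z["p"],z["d"];P=cloud("top",d);M=masks(p)
for k in M:
    for b in blobs(M[k],25):
        v,u=np.where(b); r=cv2.minAreaRect(np.c_[u,v].astype(np.float32)); Z=P[b][:,2]
        print(k,b.sum(),np.round(r[0]),np.round(r[1]),round(r[2]),"z",np.percentile(Z,[5,50,95]),"xy",np.median(P[b],0)[:2])
# bars: depth above bench
m=np.zeros((480,640),bool);m[225:310,130:280]=1
mm=m&(P[...,2]>.012)&(P[...,2]<.04)&~M["yel"]
for b in blobs(mm,80):
    X=P[b];r=cv2.minAreaRect(X[:,:2].astype(np.float32)*1000);print("bar",b.sum(),r,np.percentile(X[:,2],[5,50,95]))
# ribs: line directions
for b in blobs(M["blue"],200):
    v,u=np.where(b); X=ray("top",np.c_[u,v],.018); r=cv2.minAreaRect(X[:,:2].astype(np.float32)*1000);print("rib",r)
cv2.imwrite("pics/crop1.png",cv2.resize(p[130:340,300:520,::-1],None,fx=3.4,fy=2.8*1.0,interpolation=cv2.INTER_CUBIC))
E
```

```text
blue 1134 [392. 187.] [ 11. 112.] 82 z [0.0148 0.0176 0.0207] xy [ 0.6639 -0.0853]
blue 34 [322. 196.] [9. 5.] 90 z [0.0159 0.018  0.0204] xy [0.6489 0.0604]
blue 812 [415. 214.] [11. 77.] 82 z [0.015  0.0177 0.0206] xy [ 0.6133 -0.1205]
blue 347 [358. 222.] [11. 35.] 82 z [0.0154 0.0176 0.0203] xy [ 0.5961 -0.0052]
blue 397 [439. 240.] [12. 39.] 81 z [0.0148 0.0179 0.0207] xy [ 0.5622 -0.1647]
blue 793 [382. 248.] [11. 74.] 82 z [0.0149 0.0176 0.0205] xy [ 0.5468 -0.0475]
blue 50 [331. 256.] [11.  6.] 77 z [0.0154 0.0174 0.0198] xy [0.5315 0.0425]
blue 557 [439. 270.] [12. 51.] 81 z [0.0151 0.018  0.0209] xy [ 0.5056 -0.1601]
blue 656 [380. 279.] [11. 60.] 82 z [0.0151 0.0177 0.0206] xy [ 0.4892 -0.0441]
blue 68 [337. 286.] [11.  8.] 90 z [0.0152 0.0176 0.0202] xy [0.4787 0.034 ]
blue 829 [434. 302.] [12. 72.] 81 z [0.0151 0.018  0.0207] xy [ 0.4479 -0.1482]
blue 346 [374. 311.] [11. 38.] 82 z [0.0149 0.0177 0.0205] xy [ 0.4308 -0.0296]
blue 61 [341. 316.] [11.  6.] 81 z [0.0148 0.0178 0.0201] xy [0.4222 0.0272]
cop 292 [374. 209.] [29. 13.] 79 z [0.031  0.037  0.0402] xy [ 0.623  -
[... 987 characters left out ...]
428711), (21.189393997192383, 65.75292205810547), 7.585963249206543)
rib ((562.5562133789062, -161.3651580810547), (21.730337142944336, 74.27253723144531), 8.551907539367676)
rib ((546.6044921875, -52.634857177734375), (21.40243148803711, 138.8323516845703), 8.246211051940918)
rib ((505.53692626953125, -158.8214569091797), (21.410663604736328, 95.53439331054688), 8.239275932312012)
rib ((489.3591003417969, -47.0382080078125), (21.08909797668457, 111.92987823486328), 8.09730339050293)
rib ((447.3307800292969, -147.4615020751953), (21.304861068725586, 134.96200561523438), 8.25263786315918)
rib ((431.0540466308594, -34.705162048339844), (20.836139678955078, 69.2455062866211), 7.809987545013428)
```

View pics/crop1.png

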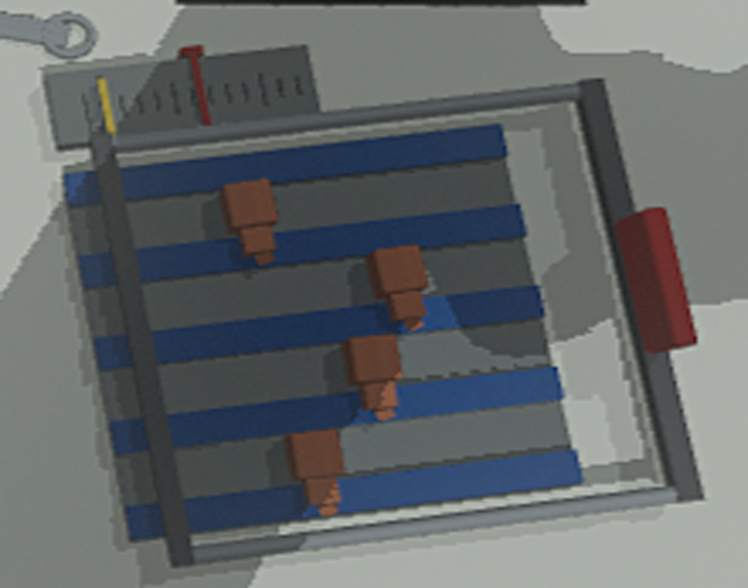

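Stubs lie across the lanes with their heads in the lanes and broken ends pointing towards the robot. The crossbar is on the left, the handle on the right and the mark at crop (203,85). Rack origin is about (0.549, -0.074), with rack +x at yaw 98.2°.

```bash
cat >> h.py <<'E'
np.set_printoptions(precision=4,suppress=True)
A=np.deg2rad(98.2); RX=np.array([np.cos(A),np.sin(A)]); RY=np.array([-RX[1],RX[0]]); RO=np.array([.5494,-.0744])
def r2w(x,y): return RO+x*RX+y*RY
def w2r(p): q=np.asarray(p)[...,:2]-RO; return np.stack([q@RX,q@RY],-1)
def go(x,y,z,yaw=None):
    """tool shift (mm) and turn (deg) to bring TCP to x,y,z with tool-y axis at yaw deg (mod 180)"""
    s=get_state(); R=s["ee_rot"]; d=R.T@(np.array([x,y,z])-s["tool_pos"])*1000
    t=None
    if yaw is not None:
        c=np.degrees(np.arctan2(R[1,1],R[0,1])); t=(c-yaw+90)%180-90
    return "shift %s turn %s (shift along axes as now)"%(np.round(d,1),None if t is None else round(t,1))
E
python3 - <<'E'
from h import *
import rig
print([ (k,getattr(rig,k)) for k in dir(rig) if 'tip' in k.lower() or 'tcp' in k.lower()])
z=np.load("top0.npz");p,d=z["p"],z["d"];P=cloud("top",d);M=masks(p)
for b in blobs(M["cop"],100):
    v,u=np.where(b&(P[...,2]>.0355)); X=ray("top",np.c_[u,v],.038); print("stub",w2r(X.mean(0)), X.mean(0)[:2], cv2.minAreaRect((X[:,:2]*1000).astype(np.float32)))
rim=(P[...,2]>.044)&(P[...,2]<.056); rim[:,:110]=0; rim[:,220:]=0; rim[:280]=0; rim[380:]=0
print("bin",cv2.minAreaRect((P[rim][:,:2]*1000).astype(np.float32)))
for n in [(332,160),(359.7,160.4)]: print(w2r(ray("top",[n],.027)))
w=r2w(.0182,.084); print(go(*w,.15,-81.8), go(*r2w(0,0),.25,-81.8))
E
```

```text
[('tcp_to_tips', 0.017)]
stub [ 0.0276 -0.084 ] [ 0.6286 -0.0351] ((621.8782958984375, -36.38863754272461), (44.390525817871094, 24.444873809814453), 11.073342323303223)
stub [-0.0462 -0.0286] [ 0.5843 -0.1161] ((574.0730590820312, -118.15324401855469), (53.38871383666992, 25.413257598876953), 12.236265182495117)
stub [-0.0224  0.0282] [ 0.5247 -0.1006] ((518.7601318359375, -101.52922058105469), (45.20046615600586, 25.119373321533203), 8.666219711303711)
stub [0.0192 0.0827] [ 0.4648 -0.0672] ((457.1285705566406, -68.30042266845703), (45.13579559326172, 24.576833724975586), 8.14604377746582)
bin ((405.84100341796875, 338.52685546875), (120.11206817626953, 130.99411010742188), 4.797293186187744)
[[ 0.0893 -0.1784]]
[[ 0.0375 -0.1704]]
shift [ 389.6 -389.1   98.2] turn 17.2 (shift along axes as now) shift [ 464.5 -347.1   -1.9] turn 17.2 (shift along axes as now)
```

move_arm(
  steps=[
    {"turn": 8.6, "grip": -1},
    {"turn": 8.6},
    {"x": 32, "y": -61},
    {"x": 32, "y": -61},
    {"x": 32, "y": -61},
    {"x": 32, "y": -61},
    {"x": 32, "y": -61},
    {"x": 32, "y": -61},
    {"x": 32, "y": -61},
    {"x": 33.4, "y": -60.8, "z": 40},
  ],
  squeeze=60,
)

```text
invalid input at $.steps[0]: expected keys grip, x, y, z, turn
```

```bash
cat > look.py <<'E'
from h import *
import sys
s=get_state()
print("t %.2f tcp %s rack %s z %.4f yaw_y %.1f f %s open %.2f"%(s["time"],s["tool_pos"],w2r(s["tool_pos"]),s["tool_pos"][2],np.degrees(np.arctan2(s["ee_rot"][1,1],s["ee_rot"][0,1])),s["ft_force"],s["opening"]))
n=sys.argv[1] if len(sys.argv)>1 else "wrist"
p,d=read_camera(n);P=cloud(n,d);M=masks(p)
if len(sys.argv)>2: cv2.imwrite("pics/"+sys.argv[2],p[:,:,::-1])
for b in blobs(M["cop"],100 if n=="top" else 400):
    m=b&(P[...,2]>.035)&(P[...,2]<.042)
    if m.sum()<40: print("cop low",np.median(P[b],0)); continue
    v,u=np.where(m); X=ray(n,np.c_[u,v],.038); r=cv2.minAreaRect((X[:,:2]*1000).astype(np.float32))
    c=np.array(r[0])/1000; print("stub rack",w2r(c),r, "uv",u.mean().round(),v.mean().round())
E
python3 look.py wrist w1.png
```

```text
t 0.10 tcp [ 0.2784 -0.587   0.2477] rack [-0.4687  0.3413] z 0.2477 yaw_y -64.6 f [ 0.4234  0.287  -0.0303] open 1.00
```

View pics/w1.png

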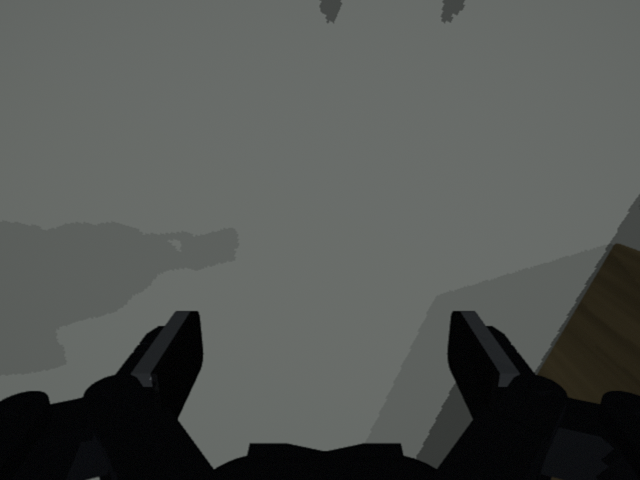

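The arm has not moved because the call was refused: every row needs all five keys. The wrist picture shows bare bench with the fingers at the bottom (about px 180 and 470, row 340). I'll resend with full rows.

move_arm(
  steps=[
    {"x": 0, "y": 0, "z": 0, "turn": 8.6, "grip": -1},
    {"x": 0, "y": 0, "z": 0, "turn": 8.6, "grip": -1},
    {"x": 32, "y": -61, "z": 0, "turn": 0, "grip": -1},
    {"x": 32, "y": -61, "z": 0, "turn": 0, "grip": -1},
    {"x": 32, "y": -61, "z": 0, "turn": 0, "grip": -1},
    {"x": 32, "y": -61, "z": 0, "turn": 0, "grip": -1},
    {"x": 32, "y": -61, "z": 0, "turn": 0, "grip": -1},
    {"x": 32, "y": -61, "z": 0, "turn": 0, "grip": -1},
    {"x": 32, "y": -61, "z": 0, "turn": 0, "grip": -1},
    {"x": 33, "y": -61, "z": 40, "turn": 0, "grip": -1},
  ],
  squeeze=60,
)

```text
time: 1.4
tool_pos: [0.4452, -0.1225, 0.2184]
ee_rot: [[0.99, 0.142, 0.004], [0.142, -0.99, -0.001], [0.004, 0.002, -1.0]]
ft_force: [1.2, -0.7, -1.1]
opening: 0.997
grasp_force: 0.0
```

```bash
python3 look.py wrist w2.png
```

```text
t 1.40 tcp [ 0.4452 -0.1225  0.2184] rack [-0.0328  0.11  ] z 0.2184 yaw_y -81.8 f [ 1.1578 -0.7334 -1.1195] open 1.00
cop low [ 0.5699 -0.1136  0.0308]
cop low [ 0.5201 -0.0965  0.0322]
cop low [ 0.4593 -0.064   0.0325]
```

View pics/w2.png

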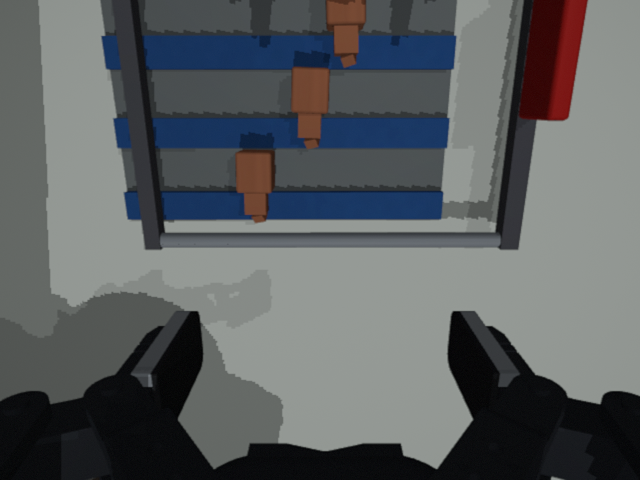

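The wrist view is aligned with the rack. Stubs are at px (255,175), (310,92) and (346,15), with the crossbar on the left and the handle on the right. I'll close in on the nearest stub.

move_arm(
  steps=[
    {"x": 13, "y": -26, "z": 30, "turn": 0, "grip": -0.4},
    {"x": 13, "y": -26, "z": 30, "turn": 0, "grip": -0.4},
    {"x": 0, "y": 0, "z": 30, "turn": 0, "grip": -0.4},
    {"x": 0, "y": 0, "z": 0, "turn": 0, "grip": -0.4},
  ],
)

```text
time: 1.95
tool_pos: [0.4603, -0.0684, 0.1256]
ee_rot: [[0.99, 0.143, -0.004], [0.143, -0.99, 0.001], [-0.004, -0.001, -1.0]]
ft_force: [0.0, -0.4, 0.5]
opening: 0.702
grasp_force: 0.0
```

```bash
sed -i 's/(P\[...,2\]>.035)/(P[...,2]>np.percentile(P[b][:,2],95)-.004)/; s/&(P\[...,2\]<.042)//' look.py; sed -i 's/print("stub rack"/print("z95 %.4f"%np.percentile(P[b][:,2],95),"stub rack"/' look.py; python3 look.py wrist
```

```text
t 1.95 tcp [ 0.4603 -0.0684  0.1256] rack [0.0186 0.0873] z 0.1256 yaw_y -81.8 f [ 0.0011 -0.4458  0.4683] open 0.70
z95 0.0399 stub rack [-0.0472 -0.0165] ((572.4494018554688, -118.76597595214844), (33.85452651977539, 26.412691116333008), 8.937422752380371) uv 467.0 21.0
z95 0.0396 stub rack [-0.0231  0.0325] ((520.4793701171875, -101.86573791503906), (45.65362548828125, 25.92970085144043), 6.674009323120117) uv 409.0 132.0
z95 0.0394 stub rack [0.0178 0.0898] ((457.9694519042969, -69.61035919189453), (48.40607833862305, 25.16564178466797), 7.301199436187744) uv 324.0 240.0
```

move_arm(
  steps=[
    {"x": 4, "y": 1, "z": 31, "turn": 0, "grip": -0.4},
    {"x": 0, "y": 0, "z": 31, "turn": 0, "grip": -0.4},
    {"x": 0, "y": 0, "z": 30, "turn": 0, "grip": -0.4},
    {"x": 0, "y": 0, "z": 0, "turn": 0, "grip": 1},
    {"x": 0, "y": 0, "z": 0, "turn": 0, "grip": 1},
    {"x": 0, "y": 0, "z": 0, "turn": 0, "grip": 1},
    {"x": 0, "y": 0, "z": 0, "turn": 0, "grip": 1},
    {"x": 0, "y": 0, "z": 0, "turn": 0, "grip": 1},
  ],
)

```text
time: 3.0
tool_pos: [0.4667, -0.0697, 0.0365]
ee_rot: [[0.99, 0.142, 0.002], [0.142, -0.99, -0.001], [0.002, 0.001, -1.0]]
ft_force: [-1.7, -1.4, 13.6]
opening: 0.289
grasp_force: 60.4
```

```bash
python3 - <<'E'
from h import *
s=get_state();print(s["tool_pos"],w2r(s["tool_pos"]),s["opening"],s["grasp_force"])
b=np.array([.4058,.3385]);c=np.deg2rad(4.8);ex=np.array([np.cos(c),np.sin(c)]);ey=np.array([-ex[1],ex[0]])
for i in(-1,1):
  for j in (-1,1):
    w=b+.026*i*ex+.028*j*ey; print(i,j,w,w2r(w))
E
```

```text
[ 0.4667 -0.0697  0.0365] [0.0164 0.0812] 0.28943040298016504 60.44012188911438
-1 -1 [0.3822 0.3084] [0.4028 0.1109]
-1 1 [0.3775 0.3642] [0.4587 0.1075]
1 -1 [0.4341 0.3128] [0.3997 0.0589]
1 1 [0.4294 0.3686] [0.4556 0.0556]
```

move_arm(
  steps=[
    {"x": 0, "y": 0, "z": -35, "turn": 0, "grip": 1},
    {"x": 0, "y": 0, "z": -35, "turn": 0, "grip": 1},
    {"x": 4, "y": -55, "z": 0, "turn": 0, "grip": 1},
    {"x": 4, "y": -55, "z": 0, "turn": 0, "grip": 1},
    {"x": 4, "y": -55, "z": 0, "turn": 0, "grip": 1},
    {"x": 4, "y": -55, "z": 0, "turn": 0, "grip": 1},
    {"x": 4, "y": -55, "z": 0, "turn": 0, "grip": 1},
    {"x": 4, "y": -55, "z": 0, "turn": 0, "grip": 1},
    {"x": 5, "y": -54, "z": 0, "turn": 0, "grip": 1},
    {"x": 5, "y": -54, "z": 0, "turn": 0, "grip": 1},
  ],
)

```text
time: 4.25
tool_pos: [0.437, 0.3711, 0.1063]
ee_rot: [[0.99, 0.142, 0.001], [0.142, -0.99, 0.001], [0.001, -0.001, -1.0]]
ft_force: [2.2, -0.7, -1.9]
opening: 0.293
grasp_force: 59.7
```

```bash
python3 - <<'E'
from h import *
s=get_state();print(w2r(s["tool_pos"]),s["opening"],s["grasp_force"]); print(go(.4384,.3683,.062,-81.8))
E
```

```text
[0.457  0.0477] 0.29315171500786413 59.650864005088806
shift [ 0.9  3.  44.3] turn -0.0 (shift along axes as now)
```

move_arm(
  steps=[
    {"x": 1, "y": 3, "z": 22, "turn": 0, "grip": 1},
    {"x": 0, "y": 0, "z": 22, "turn": 0, "grip": 1},
    {"x": 0, "y": 0, "z": 0, "turn": 0, "grip": 0},
    {"x": 0, "y": 0, "z": 0, "turn": 0, "grip": 0},
    {"x": 0, "y": 0, "z": 0, "turn": 0, "grip": 0},
    {"x": 0, "y": 0, "z": -44, "turn": 0, "grip": 0},
    {"x": 2, "y": 53, "z": 0, "turn": 0, "grip": -0.4},
    {"x": 2, "y": 53, "z": 0, "turn": 0, "grip": -0.4},
    {"x": 2, "y": 53, "z": 0, "turn": 0, "grip": -0.4},
    {"x": 2, "y": 53, "z": 0, "turn": 0, "grip": -0.4},
  ],
)

```text
time: 5.5
tool_pos: [0.4773, 0.1559, 0.106]
ee_rot: [[0.99, 0.142, 0.002], [0.142, -0.99, 0.0], [0.002, -0.0, -1.0]]
ft_force: [1.1, -0.3, 0.6]
opening: 0.696
grasp_force: 0.0
```

move_arm(
  steps=[
    {"x": 2, "y": 53, "z": 0, "turn": 0, "grip": -0.4},
    {"x": 3, "y": 53, "z": 0, "turn": 0, "grip": -0.4},
    {"x": 3, "y": 53, "z": 0, "turn": 0, "grip": -0.4},
    {"x": 3, "y": 53, "z": 0, "turn": 0, "grip": -0.4},
    {"x": 2, "y": 53, "z": 0, "turn": 0, "grip": -0.4},
    {"x": 0, "y": 0, "z": 0, "turn": 0, "grip": -0.4},
  ],
)

```text
time: 6.25
tool_pos: [0.5284, -0.1066, 0.106]
ee_rot: [[0.99, 0.138, 0.002], [0.138, -0.99, -0.001], [0.002, 0.001, -1.0]]
ft_force: [-0.4, 1.1, -0.3]
opening: 0.699
grasp_force: 0.0
```

```bash
python3 look.py wrist
```

```text
t 6.25 tcp [ 0.5284 -0.1066  0.106 ] rack [-0.0288  0.0254] z 0.1060 yaw_y -82.1 f [-0.4363  1.095  -0.3261] open 0.70
z95 0.0381 stub rack [ 0.027  -0.0698] ((614.5977783203125, -37.75139617919922), (40.70824432373047, 27.110261917114258), 8.090239524841309) uv 190.0 28.0
z95 0.0381 stub rack [-0.045  -0.0201] ((575.7315673828125, -116.0655288696289), (50.00716018676758, 25.450227737426758), 9.78795051574707) uv 363.0 149.0
z95 0.0380 stub rack [-0.0214  0.0306] ((522.1231689453125, -99.9928970336914), (48.84392166137695, 24.851539611816406), 6.555942058563232) uv 312.0 264.0
```

move_arm(
  steps=[
    {"x": 1, "y": -7, "z": 0, "turn": 0, "grip": -0.4},
    {"x": 0, "y": 0, "z": 35, "turn": 0, "grip": -0.4},
    {"x": 0, "y": 0, "z": 33, "turn": 0, "grip": -0.4},
    {"x": 0, "y": 0, "z": 0, "turn": 0, "grip": 1},
    {"x": 0, "y": 0, "z": 0, "turn": 0, "grip": 1},
    {"x": 0, "y": 0, "z": 0, "turn": 0, "grip": 1},
    {"x": 0, "y": 0, "z": 0, "turn": 0, "grip": 1},
    {"x": 0, "y": 0, "z": 0, "turn": 0, "grip": 1},
    {"x": 0, "y": 0, "z": -35, "turn": 0, "grip": 1},
    {"x": 0, "y": 0, "z": -35, "turn": 0, "grip": 1},
  ],
)

```text
time: 7.55
tool_pos: [0.5273, -0.096, 0.1082]
ee_rot: [[0.99, 0.142, 0.0], [0.142, -0.99, -0.0], [0.0, 0.0, -1.0]]
ft_force: [0.2, 0.3, -1.0]
opening: 0.288
grasp_force: 59.5
```

```bash
python3 - <<'E'
from h import *
s=get_state();print(w2r(s["tool_pos"]),s["opening"],s["grasp_force"]); print(go(.4430,.3145,.108,-81.8))
E
```

```text
[-0.0182  0.0249] 0.2878971358981966 59.5102322101593
shift [ -25.2 -418.3    0.2] turn -0.0 (shift along axes as now)
```

move_arm(
  steps=[
    {"x": -3, "y": -52, "z": 0, "turn": 0, "grip": 1},
    {"x": -3, "y": -52, "z": 0, "turn": 0, "grip": 1},
    {"x": -3, "y": -52, "z": 0, "turn": 0, "grip": 1},
    {"x": -3, "y": -52, "z": 0, "turn": 0, "grip": 1},
    {"x": -3, "y": -52, "z": 0, "turn": 0, "grip": 1},
    {"x": -3, "y": -52, "z": 0, "turn": 0, "grip": 1},
    {"x": -3, "y": -52, "z": 0, "turn": 0, "grip": 1},
    {"x": -3, "y": -52, "z": 0, "turn": 0, "grip": 1},
    {"x": 0, "y": 0, "z": 23, "turn": 0, "grip": 1},
    {"x": 0, "y": 0, "z": 22, "turn": 0, "grip": 1},
  ],
)

```text
time: 8.8
tool_pos: [0.4446, 0.3136, 0.0623]
ee_rot: [[0.99, 0.144, 0.002], [0.144, -0.99, 0.001], [0.002, -0.001, -1.0]]
ft_force: [-0.7, 0.2, -1.9]
opening: 0.287
grasp_force: 59.7
```

move_arm(
  steps=[
    {"x": 0, "y": 0, "z": 0, "turn": 0, "grip": 0},
    {"x": 0, "y": 0, "z": 0, "turn": 0, "grip": 0},
    {"x": 0, "y": 0, "z": 0, "turn": 0, "grip": 0},
    {"x": 0, "y": 0, "z": -44, "turn": 0, "grip": 0},
    {"x": 8, "y": 54, "z": 0, "turn": 0, "grip": -0.4},
    {"x": 8, "y": 54, "z": 0, "turn": 0, "grip": -0.4},
    {"x": 8, "y": 54, "z": 0, "turn": 0, "grip": -0.4},
    {"x": 9, "y": 54, "z": 0, "turn": 0, "grip": -0.4},
    {"x": 9, "y": 54, "z": 0, "turn": 0, "grip": -0.4},
    {"x": 9, "y": 54, "z": 0, "turn": 0, "grip": -0.4},
  ],
)

```text
time: 10.05
tool_pos: [0.5417, -0.003, 0.107]
ee_rot: [[0.99, 0.142, 0.002], [0.142, -0.99, -0.0], [0.002, 0.0, -1.0]]
ft_force: [1.3, 1.0, 0.4]
opening: 0.696
grasp_force: 0.0
```

move_arm(
  steps=[
    {"x": 9, "y": 54, "z": 0, "turn": 0, "grip": -0.4},
    {"x": 9, "y": 54, "z": 0, "turn": 0, "grip": -0.4},
    {"x": 9, "y": 12, "z": 0, "turn": 0, "grip": -0.4},
    {"x": 0, "y": 0, "z": 0, "turn": 0, "grip": -0.4},
  ],
)

```text
time: 10.55
tool_pos: [0.5852, -0.1166, 0.1066]
ee_rot: [[0.99, 0.141, 0.001], [0.141, -0.99, -0.0], [0.001, 0.0, -1.0]]
ft_force: [-0.9, -1.1, 0.1]
opening: 0.703
grasp_force: 0.0
```

```bash
python3 look.py wrist; python3 look.py top t2.png
```

```text
t 10.55 tcp [ 0.5852 -0.1166  0.1066] rack [-0.0469 -0.0294] z 0.1066 yaw_y -81.9 f [-0.8513 -1.1328  0.0679] open 0.70
z95 0.0380 stub rack [ 0.0257 -0.0768] ((621.7117919921875, -38.004817962646484), (46.66654968261719, 27.565914154052734), 8.17844295501709) uv 162.0 148.0
z95 0.0380 stub rack [-0.046  -0.0253] ((580.9763793945312, -116.36904907226562), (47.693721771240234, 25.10093879699707), 9.25551986694336) uv 324.0 261.0
t 10.60 tcp [ 0.5844 -0.1155  0.1063] rack [-0.0457 -0.0288] z 0.1063 yaw_y -81.9 f [-0.0162  0.2123  0.4232] open 0.70
z95 0.0405 stub rack [ 0.0272 -0.0766] ((621.3176879882812, -36.554351806640625), (44.88130569458008, 24.492748260498047), 9.653131484985352) uv 373.0 203.0
z95 0.0403 stub rack [-0.0457 -0.0138] ((569.5762939453125, -117.68245697021484), (24.210424423217773, 27.844160079956055), 89.8870849609375) uv 418.0 231.0
```

View pics/t2.png

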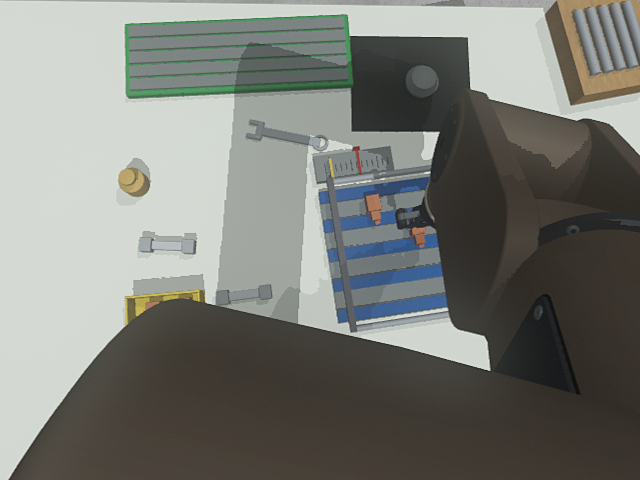

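Lower two lanes are clear, copper shows in the bin at (153,305), and both bars are in place at (167,244) and (244,294). Next is the third stub.

move_arm(
  steps=[
    {"x": 3, "y": 0, "z": 35, "turn": 0, "grip": -0.4},
    {"x": 0, "y": 0, "z": 34, "turn": 0, "grip": -0.4},
    {"x": 0, "y": 0, "z": 0, "turn": 0, "grip": 1},
    {"x": 0, "y": 0, "z": 0, "turn": 0, "grip": 1},
    {"x": 0, "y": 0, "z": 0, "turn": 0, "grip": 1},
    {"x": 0, "y": 0, "z": 0, "turn": 0, "grip": 1},
    {"x": 0, "y": 0, "z": 0, "turn": 0, "grip": 1},
    {"x": 0, "y": 0, "z": -35, "turn": 0, "grip": 1},
    {"x": 0, "y": 0, "z": -35, "turn": 0, "grip": 1},
    {"x": 0, "y": 0, "z": 0, "turn": 0, "grip": 1},
  ],
)

```text
time: 11.9
tool_pos: [0.5896, -0.1161, 0.1101]
ee_rot: [[0.99, 0.142, 0.005], [0.142, -0.99, -0.001], [0.005, 0.002, -1.0]]
ft_force: [0.4, -0.1, -2.3]
opening: 0.291
grasp_force: 59.4
```

```bash
python3 - <<'E'
from h import *
s=get_state();print(w2r(s["tool_pos"]),s["opening"],s["grasp_force"]); print(go(.3886,.3641,.108,-81.8))
E
```

```text
[-0.047  -0.0339] 0.2912513267011435 59.434837102890015
shift [-130.8 -503.9    0.4] turn -0.0 (shift along axes as now)
```

move_arm(
  steps=[
    {"x": -13, "y": -50, "z": 0, "turn": 0, "grip": 1},
    {"x": -13, "y": -50, "z": 0, "turn": 0, "grip": 1},
    {"x": -13, "y": -50, "z": 0, "turn": 0, "grip": 1},
    {"x": -13, "y": -50, "z": 0, "turn": 0, "grip": 1},
    {"x": -13, "y": -50, "z": 0, "turn": 0, "grip": 1},
    {"x": -13, "y": -50, "z": 0, "turn": 0, "grip": 1},
    {"x": -13, "y": -50, "z": 0, "turn": 0, "grip": 1},
    {"x": -13, "y": -50, "z": 0, "turn": 0, "grip": 1},
    {"x": -13, "y": -51, "z": 0, "turn": 0, "grip": 1},
    {"x": -14, "y": -52, "z": 0, "turn": 0, "grip": 1},
  ],
)

```text
time: 13.15
tool_pos: [0.3856, 0.3652, 0.1067]
ee_rot: [[0.99, 0.142, 0.0], [0.142, -0.99, 0.0], [0.0, -0.0, -1.0]]
ft_force: [0.3, -1.0, -2.1]
opening: 0.286
grasp_force: 59.5
```

move_arm(
  steps=[
    {"x": 0, "y": 0, "z": 20, "turn": 0, "grip": 1},
    {"x": 0, "y": 0, "z": 20, "turn": 0, "grip": 1},
    {"x": 0, "y": 0, "z": 0, "turn": 0, "grip": 0},
    {"x": 0, "y": 0, "z": 0, "turn": 0, "grip": 0},
    {"x": 0, "y": 0, "z": 0, "turn": 0, "grip": 0},
    {"x": 0, "y": 0, "z": -42, "turn": 0, "grip": 0},
    {"x": 22, "y": 54, "z": 0, "turn": 0, "grip": -0.4},
    {"x": 22, "y": 54, "z": 0, "turn": 0, "grip": -0.4},
    {"x": 22, "y": 54, "z": 0, "turn": 0, "grip": -0.4},
    {"x": 23, "y": 54, "z": 0, "turn": 0, "grip": -0.4},
  ],
)

```text
time: 14.4
tool_pos: [0.5064, 0.1608, 0.1099]
ee_rot: [[0.99, 0.142, 0.001], [0.142, -0.99, 0.0], [0.001, -0.0, -1.0]]
ft_force: [1.0, 1.6, 0.4]
opening: 0.702
grasp_force: 0.0
```

move_arm(
  steps=[
    {"x": 23, "y": 54, "z": 0, "turn": 0, "grip": -0.4},
    {"x": 23, "y": 54, "z": 0, "turn": 0, "grip": -0.4},
    {"x": 23, "y": 54, "z": 0, "turn": 0, "grip": -0.4},
    {"x": 23, "y": 52, "z": 0, "turn": 0, "grip": -0.4},
    {"x": 0, "y": 0, "z": 0, "turn": 0, "grip": -0.4},
    {"x": 0, "y": 0, "z": 0, "turn": 0, "grip": -0.4},
  ],
)

```text
time: 15.15
tool_pos: [0.6263, -0.0363, 0.1093]
ee_rot: [[0.99, 0.141, -0.0], [0.141, -0.99, 0.0], [-0.0, -0.0, -1.0]]
ft_force: [0.3, 0.6, -0.1]
opening: 0.698
grasp_force: 0.0
```

```bash
python3 look.py wrist w3.png
```

```text
t 15.15 tcp [ 0.6263 -0.0363  0.1093] rack [ 0.0267 -0.0816] z 0.1093 yaw_y -81.9 f [ 0.2973  0.6081 -0.0764] open 0.70
z95 0.0382 stub rack [ 0.0274 -0.0817] ((626.316650390625, -35.67680740356445), (49.290618896484375, 24.881057739257812), 9.24387264251709) uv 324.0 253.0
```

View pics/w3.png

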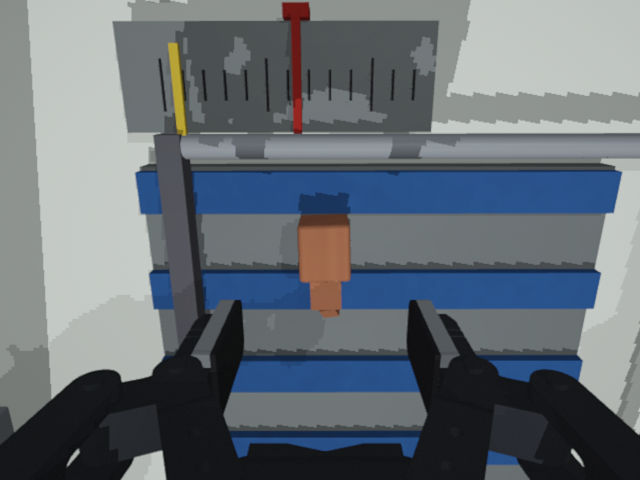

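Last stub is centred at (324,250). The mark is at column 297 and the pointer at column 176 on row 75; the scale lies between them.

```bash
python3 - <<'E'
from h import *
p=cv2.imread("pics/w3.png")[:,:,::-1];M=masks(p)
for k,z in(("red",.027),("yel",.029)):
  for b in blobs(M[k],60):
    v,u=np.where(b); q=w2r(ray("wrist",np.c_[u,v],z)); print(k,b.sum(),u.min(),u.max(),v.min(),v.max(),np.median(q,0),np.polyfit(q[:,1],q[:,0],1))
E
```

```text
red 1366 283 308 3 132 [ 0.04 -0.18] [0.0001 0.04  ]
yel 955 168 186 43 134 [ 0.0943 -0.1638] [-0.0006  0.0942]
```

move_arm(
  steps=[
    {"x": 6, "y": -1, "z": 36, "turn": 0, "grip": -0.4},
    {"x": 0, "y": 0, "z": 36, "turn": 0, "grip": -0.4},
    {"x": 0, "y": 0, "z": 0, "turn": 0, "grip": 1},
    {"x": 0, "y": 0, "z": 0, "turn": 0, "grip": 1},
    {"x": 0, "y": 0, "z": 0, "turn": 0, "grip": 1},
    {"x": 0, "y": 0, "z": 0, "turn": 0, "grip": 1},
    {"x": 0, "y": 0, "z": 0, "turn": 0, "grip": 1},
    {"x": 0, "y": 0, "z": -35, "turn": 0, "grip": 1},
    {"x": 0, "y": 0, "z": -35, "turn": 0, "grip": 1},
    {"x": 0, "y": 0, "z": 0, "turn": 0, "grip": 1},
  ],
)

```text
time: 16.45
tool_pos: [0.6344, -0.0346, 0.1102]
ee_rot: [[0.99, 0.142, 0.005], [0.142, -0.99, -0.001], [0.005, 0.001, -1.0]]
ft_force: [0.2, 0.0, -0.9]
opening: 0.292
grasp_force: 59.6
```

```bash
python3 - <<'E'
from h import *
s=get_state();print(w2r(s["tool_pos"]),s["opening"],s["grasp_force"]); print(go(.3931,.3103,.108,-81.8))
E
```

```text
[ 0.0273 -0.0898] 0.2916518612199341 59.59168195724487
shift [-189.9 -375.6    0.8] turn -0.0 (shift along axes as now)
```

move_arm(
  steps=[
    {"x": -24, "y": -47, "z": 0, "turn": 0, "grip": 1},
    {"x": -24, "y": -47, "z": 0, "turn": 0, "grip": 1},
    {"x": -24, "y": -47, "z": 0, "turn": 0, "grip": 1},
    {"x": -24, "y": -47, "z": 0, "turn": 0, "grip": 1},
    {"x": -24, "y": -47, "z": 0, "turn": 0, "grip": 1},
    {"x": -24, "y": -47, "z": 0, "turn": 0, "grip": 1},
    {"x": -23, "y": -47, "z": 0, "turn": 0, "grip": 1},
    {"x": -23, "y": -47, "z": 0, "turn": 0, "grip": 1},
    {"x": 0, "y": 0, "z": 20, "turn": 0, "grip": 1},
    {"x": 0, "y": 0, "z": 20, "turn": 0, "grip": 1},
  ],
)

```text
time: 17.7
tool_pos: [0.3904, 0.3115, 0.0664]
ee_rot: [[0.99, 0.144, 0.0], [0.144, -0.99, 0.0], [0.0, -0.0, -1.0]]
ft_force: [0.8, 0.3, -1.4]
opening: 0.289
grasp_force: 59.6
```

move_arm(
  steps=[
    {"x": 0, "y": 0, "z": 0, "turn": 0, "grip": 1},
    {"x": 0, "y": 0, "z": 0, "turn": 0, "grip": 0},
    {"x": 0, "y": 0, "z": 0, "turn": 0, "grip": 0},
    {"x": 0, "y": 0, "z": 0, "turn": 0, "grip": 0},
    {"x": 0, "y": 0, "z": -50, "turn": 0, "grip": 0},
    {"x": 10, "y": 40, "z": -40, "turn": 0, "grip": -0.5},
    {"x": 0, "y": 40, "z": -40, "turn": 0, "grip": -0.5},
    {"x": 0, "y": 0, "z": 0, "turn": 0, "grip": -0.5},
    {"x": 0, "y": 0, "z": 0, "turn": 0, "grip": -0.5},
  ],
)

```text
time: 18.82
tool_pos: [0.4123, 0.2331, 0.1971]
ee_rot: [[0.99, 0.141, 0.001], [0.141, -0.99, 0.0], [0.001, -0.0, -1.0]]
ft_force: [-0.1, -0.2, -0.4]
opening: 0.748
grasp_force: 0.0
```

```bash
cat > bars.py <<'E'
from h import *
import sys
n=sys.argv[1]; s=get_state(); print("t %.2f"%s["time"],s["tool_pos"],"yaw_y %.1f q6 %.2f"%(np.degrees(np.arctan2(s["ee_rot"][1,1],s["ee_rot"][0,1])),s["q"][5]))
p,d=read_camera(n);P=cloud(n,d);M=masks(p)
if len(sys.argv)>2: cv2.imwrite("pics/"+sys.argv[2],p[:,:,::-1])
m=(P[...,2]>.012)&(P[...,2]<.04)&~M["yel"]&~M["cop"]&(d>0)
for b in blobs(m,80 if n=="top" else 800):
    X=P[b]; (c,wh,a)=cv2.minAreaRect((X[:,:2]*1000).astype(np.float32)); L,W=max(wh),min(wh)
    if not(80<L<120 and 18<W<40): continue
    ang=a if wh[0]>wh[1] else a+90
    print("bar c",np.round(c,1),"L %.0f W %.0f"%(L,W),"axis %.1f"%(ang%180),"rack",w2r(np.array(c)/1000),"z",np.percentile(X[:,2],[50,95]))
E
python3 bars.py wrist w4.png; python3 bars.py top
```

```text
t 18.82 [0.4123 0.2331 0.1971] yaw_y -81.9 q6 1.88
bar c [462.3 202.9] L 100 W 26 axis 97.2 rack [0.2869 0.0467] z [0.023  0.0252]
bar c [444.3  23.8] L 109 W 32 axis 14.8 rack [0.1122 0.09  ] z [0.0214 0.033 ]
t 18.88 [0.4119 0.2334 0.1966] yaw_y -81.8 q6 1.88
bar c [463.  198.7] L 91 W 26 axis 97.2 rack [0.2826 0.0465] z [0.0224 0.0276]
```

View pics/w4.png

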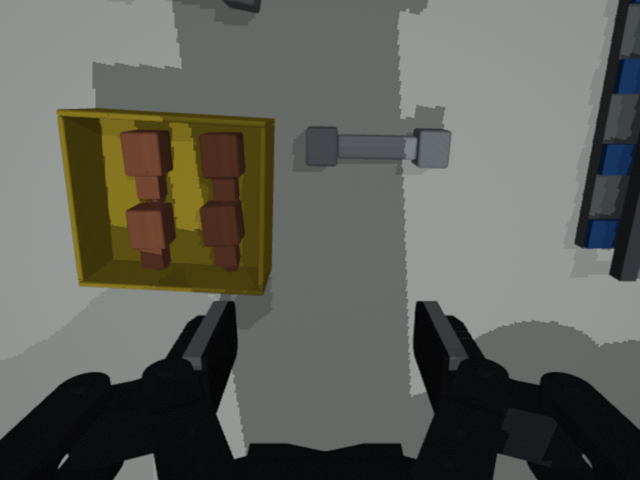

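All four stubs lie in the bin at (150,165), (222,165), (150,225) and (222,225). Bar B is at (378,147), in world at (0.462, 0.203) with axis 97.2°.

move_arm(
  steps=[
    {"x": 46, "y": 37, "z": 0, "turn": 0, "grip": -0.5},
    {"x": 0, "y": 0, "z": 0, "turn": -9.9, "grip": -0.5},
    {"x": 0, "y": 0, "z": 0, "turn": -9.9, "grip": -0.5},
    {"x": 0, "y": 0, "z": 0, "turn": -9.9, "grip": -0.5},
    {"x": 0, "y": 0, "z": 0, "turn": -9.9, "grip": -0.5},
    {"x": 0, "y": 0, "z": 0, "turn": -9.9, "grip": -0.5},
    {"x": 0, "y": 0, "z": 0, "turn": -9.9, "grip": -0.5},
    {"x": 0, "y": 0, "z": 0, "turn": -9.9, "grip": -0.5},
    {"x": 0, "y": 0, "z": 0, "turn": -9.9, "grip": -0.5},
    {"x": 0, "y": 0, "z": 0, "turn": -9.9, "grip": -0.5},
  ],
)

```text
time: 20.18
tool_pos: [0.4624, 0.2037, 0.1958]
ee_rot: [[-0.133, 0.991, -0.002], [0.991, 0.133, -0.001], [-0.0, -0.002, -1.0]]
ft_force: [0.2, -0.6, 0.0]
opening: 0.749
grasp_force: 0.0
```

move_arm(
  steps=[
    {"x": 0, "y": 0, "z": 40, "turn": 0, "grip": -0.2},
    {"x": 0, "y": 0, "z": 40, "turn": 0, "grip": -0.2},
    {"x": 0, "y": 0, "z": 0, "turn": 0, "grip": -0.2},
    {"x": 0, "y": 0, "z": 0, "turn": 0, "grip": -0.2},
  ],
)

```text
time: 20.68
tool_pos: [0.4631, 0.2035, 0.1175]
ee_rot: [[-0.127, 0.992, -0.001], [0.992, 0.127, -0.0], [-0.0, -0.001, -1.0]]
ft_force: [0.2, 0.0, 0.2]
opening: 0.599
grasp_force: 0.0
```

```bash
python3 bars.py wrist; python3 -c "
from h import *
print(go(.4623,.2029,.025,7.2))"
```

```text
t 20.68 [0.4631 0.2035 0.1175] yaw_y 7.3 q6 0.23
bar c [463.4 203.3] L 100 W 26 axis 97.1 rack [0.2871 0.0456] z [0.0243 0.0263]
shift [-0.5 -1.5 93. ] turn 0.1 (shift along axes as now)
```

move_arm(
  steps=[
    {"x": 0, "y": 0, "z": 31, "turn": 0, "grip": -0.2},
    {"x": 0, "y": 0, "z": 31, "turn": 0, "grip": -0.2},
    {"x": 0, "y": 0, "z": 30, "turn": 0, "grip": -0.2},
    {"x": 0, "y": 0, "z": 0, "turn": 0, "grip": 1},
    {"x": 0, "y": 0, "z": 0, "turn": 0, "grip": 1},
    {"x": 0, "y": 0, "z": 0, "turn": 0, "grip": 1},
    {"x": 0, "y": 0, "z": 0, "turn": 0, "grip": 1},
    {"x": 0, "y": 0, "z": 0, "turn": 0, "grip": 1},
  ],
)

```text
time: 21.72
tool_pos: [0.4639, 0.2033, 0.0267]
ee_rot: [[-0.127, 0.992, 0.002], [0.992, 0.127, 0.001], [0.001, 0.002, -1.0]]
ft_force: [-2.0, -1.0, 12.5]
opening: 0.165
grasp_force: 60.3
```

```bash
python3 -c "
from h import *
s=get_state();print(s['tool_pos'],s['opening'],s['ft_force'],s['grasp_force'])
print(go(*r2w(.036,.028),.115,8.2))"; python3 bars.py wrist
```

```text
[0.4639 0.2033 0.0267] 0.16514579309530095 [-2.0134 -1.0356 12.532 ] 60.3165203332901
shift [-250.7   21.3  -88.4] turn -0.9 (shift along axes as now)
t 21.73 [0.4639 0.2033 0.0267] yaw_y 7.3 q6 0.23
```

move_arm(
  steps=[
    {"x": 0, "y": 0, "z": -45, "turn": -0.9, "grip": 1},
    {"x": 0, "y": 0, "z": -45, "turn": 0, "grip": 1},
    {"x": -50, "y": 4, "z": 0, "turn": 0, "grip": 1},
    {"x": -50, "y": 4, "z": 0, "turn": 0, "grip": 1},
    {"x": -50, "y": 4, "z": 0, "turn": 0, "grip": 1},
    {"x": -50, "y": 4, "z": 0, "turn": 0, "grip": 1},
    {"x": -46, "y": 4, "z": 0, "turn": 0, "grip": 1},
    {"x": 0, "y": 0, "z": 0, "turn": 0, "grip": 1},
    {"x": 0, "y": 0, "z": 0, "turn": 0, "grip": 1},
  ],
)

```text
time: 22.9
tool_pos: [0.5178, -0.0377, 0.1158]
ee_rot: [[-0.141, 0.99, 0.001], [0.99, 0.141, 0.0], [-0.0, 0.001, -1.0]]
ft_force: [-0.4, 0.1, -2.0]
opening: 0.164
grasp_force: 59.5
```

```bash
python3 -c "
from h import *
s=get_state();print(s['tool_pos'],w2r(s['tool_pos']),s['opening'],s['ft_force'],s['grasp_force'])
print(go(*r2w(.038,.028),.0385,8.2))
p,d=read_camera('wrist');cv2.imwrite('pics/w5.png',p[:,:,::-1])"
```

```text
[ 0.5178 -0.0377  0.1158] [0.0408 0.026 ] 0.16368401826264387 [-0.4206  0.0919 -1.9848] 59.480997920036316
shift [-2.8 -2.  77.3] turn -0.1 (shift along axes as now)
```

View pics/w5.png

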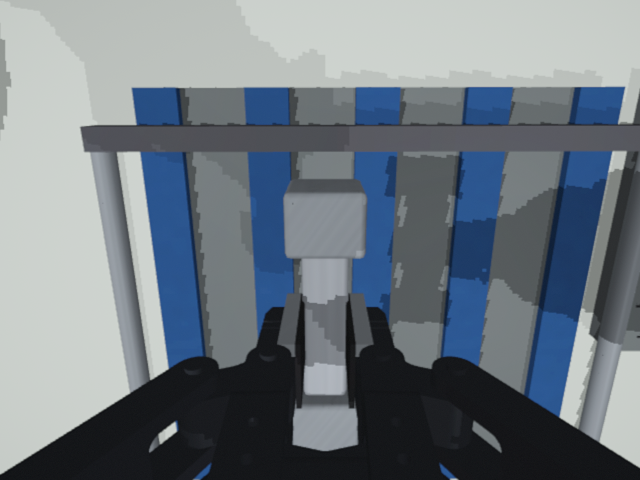

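The bar is held straight, over lane +28. Its head is at (325,225) and the crossbar at row 140; the rear edge at row ~192 should clear the crossbar. Lowering.

```bash
python3 -c "
from h import *
print(w2r(ray('wrist',[[325,192],[325,257]],.115)), w2r(ray('wrist',[[325,151]],.034)))"
```

```text
[[0.0916 0.026 ]
 [0.0708 0.0259]] [[0.0947 0.0258]]
```

move_arm(
  steps=[
    {"x": -2, "y": -2, "z": 20, "turn": 0, "grip": 1},
    {"x": 0, "y": 0, "z": 20, "turn": 0, "grip": 1},
    {"x": 0, "y": 0, "z": 10, "turn": 0, "grip": 1},
    {"x": 0, "y": 0, "z": 0, "turn": 0, "grip": 1},
    {"x": 0, "y": 0, "z": 0, "turn": 0, "grip": 1},
  ],
)

```text
time: 23.58
tool_pos: [0.5165, -0.0397, 0.0656]
ee_rot: [[-0.143, 0.99, 0.001], [0.99, 0.143, -0.0], [-0.0, 0.001, -1.0]]
ft_force: [0.7, -0.6, -2.0]
opening: 0.164
grasp_force: 59.5
```

```bash
python3 -c "
from h import *
s=get_state();print(s['tool_pos'],w2r(s['tool_pos']),s['opening'],s['ft_force'],s['grasp_force'])
print(go(*r2w(.038,.028),.0385,8.2))
p,d=read_camera('wrist');P=cloud('wrist',d)
for v in range(20,300,20): print(v,P[v,325],w2r(P[v,325]))"
```

```text
[ 0.5165 -0.0397  0.0656] [0.0391 0.0276] 0.16420209734321678 [ 0.6811 -0.5855 -2.0022] 59.450440406799316
shift [-1.1 -0.4 27.1] turn -0.0 (shift along axes as now)
20 [ 0.5013  0.0671 -0.0021] [0.1469 0.0274]
40 [ 0.5024  0.0595 -0.0012] [0.1393 0.0274]
60 [ 0.5035  0.0519 -0.0006] [0.1315 0.0274]
80 [0.5047 0.0436 0.0119] [0.1231 0.0274]
100 [0.5058 0.0361 0.0111] [0.1156 0.0274]
120 [0.5069 0.0284 0.011 ] [0.1078 0.0274]
140 [0.5077 0.0223 0.0326] [0.1017 0.0274]
160 [0.5088 0.0153 0.034 ] [0.0946 0.0274]
180 [0.5096 0.0096 0.0426] [0.0888 0.0274]
200 [0.5099 0.0071 0.0632] [0.0863 0.0275]
220 [0.5108 0.0011 0.064 ] [0.0802 0.0275]
240 [ 0.5117 -0.0054  0.0639] [0.0737 0.0275]
260 [ 0.513  -0.0138  0.0591] [0.0651 0.0274]
280 [ 0.514  -0.0212  0.0586] [0.0577 0.0274]
```

move_arm(
  steps=[
    {"x": -1, "y": 0, "z": 14, "turn": 0, "grip": 1},
    {"x": 0, "y": 0, "z": 12, "turn": 0, "grip": 1},
    {"x": 0, "y": 0, "z": 0, "turn": 0, "grip": 1},
    {"x": 0, "y": 0, "z": 0, "turn": 0, "grip": 0.3},
    {"x": 0, "y": 0, "z": 0, "turn": 0, "grip": 0.3},
    {"x": 0, "y": 0, "z": 0, "turn": 0, "grip": 0.3},
    {"x": 0, "y": 0, "z": -35, "turn": 0, "grip": 0.3},
    {"x": 0, "y": 0, "z": -40, "turn": 0, "grip": 0.3},
    {"x": 0, "y": 0, "z": 0, "turn": 0, "grip": 0.3},
  ],
)

```text
time: 24.75
tool_pos: [0.518, -0.0411, 0.1167]
ee_rot: [[-0.142, 0.99, 0.005], [0.99, 0.142, -0.001], [-0.001, 0.005, -1.0]]
ft_force: [0.3, -0.1, -0.8]
opening: 0.35
grasp_force: 0.0
```

```bash
cat > st.py <<'E'
from h import *
import sys
s=get_state();print("t %.2f"%s["time"],s['tool_pos'],"rack",w2r(s['tool_pos']),s['opening'],s['ft_force'],s['grasp_force'])
if len(sys.argv)>1: print(go(*map(float,sys.argv[1:])))
p,d=read_camera('wrist');P=cloud('wrist',d); 
X=P.reshape(-1,3);q=w2r(X);m=(X[:,2]>.034)&(X[:,2]<.041)&(abs(q[:,0])<.094)&(abs(q[:,1])<.1)
mm=m.reshape(480,640)
for b in blobs(mm,300):
    Y=w2r(P[b]); print("hi blob",b.sum(),Y.min(0),Y.max(0),np.median(P[b][:,2]))
E
python3 st.py .553 .345 .12 -2.4
```

```text
t 24.75 [ 0.518  -0.0411  0.1167] rack [0.0374 0.0263] 0.35034974101363153 [ 0.3457 -0.1285 -0.8164] 0.0
shift [377.2  89.5  -3.4] turn 10.6 (shift along axes as now)
hi blob 2248 [0.0664 0.0168] [0.0882 0.0426] 0.035539165247706506
hi blob 1635 [-0.0114  0.0167] [0.0107 0.0424] 0.035476970314075915
```

move_arm(
  steps=[
    {"x": 47, "y": 11, "z": 0, "turn": 0, "grip": 0.3},
    {"x": 47, "y": 11, "z": 0, "turn": 0, "grip": 0.3},
    {"x": 47, "y": 11, "z": 0, "turn": 0, "grip": -0.2},
    {"x": 47, "y": 11, "z": 0, "turn": 0, "grip": -0.2},
    {"x": 47, "y": 11, "z": 0, "turn": 0, "grip": -0.2},
    {"x": 47, "y": 11, "z": 0, "turn": 0, "grip": -0.2},
    {"x": 47, "y": 11, "z": 0, "turn": 0, "grip": -0.2},
    {"x": 47, "y": 11, "z": 0, "turn": 0, "grip": -0.2},
    {"x": 0, "y": 0, "z": 0, "turn": 10.6, "grip": -0.2},
    {"x": 0, "y": 0, "z": 0, "turn": 0, "grip": -0.2},
  ],
)

```text
time: 26.05
tool_pos: [0.5491, 0.3439, 0.1127]
ee_rot: [[0.041, 0.999, -0.002], [0.999, -0.041, -0.001], [-0.001, -0.002, -1.0]]
ft_force: [-0.4, -0.9, 0.3]
opening: 0.602
grasp_force: 0.0
```

```bash
python3 bars.py wrist; python3 bars.py top; python3 -c "
from h import *
print(go(.553,.345,.026,-2.4))"
```

```text
t 26.05 [0.5491 0.3439 0.1127] yaw_y -2.3 q6 0.55
bar c [553.7 345. ] L 100 W 26 axis 87.8 rack [ 0.4145 -0.0641] z [0.024 0.026]
t 26.10 [0.5493 0.3433 0.1129] yaw_y -2.2 q6 0.55
shift [ 2.1  3.5 87.2] turn 0.2 (shift along axes as now)
```

move_arm(
  steps=[
    {"x": 1.5, "y": 4, "z": 29, "turn": 0, "grip": -0.2},
    {"x": 0, "y": 0, "z": 29, "turn": 0, "grip": -0.2},
    {"x": 0, "y": 0, "z": 28, "turn": 0, "grip": -0.2},
    {"x": 0, "y": 0, "z": 0, "turn": 0, "grip": 1},
    {"x": 0, "y": 0, "z": 0, "turn": 0, "grip": 1},
    {"x": 0, "y": 0, "z": 0, "turn": 0, "grip": 1},
    {"x": 0, "y": 0, "z": 0, "turn": 0, "grip": 1},
    {"x": 0, "y": 0, "z": 0, "turn": 0, "grip": 1},
    {"x": 0, "y": 0, "z": -45, "turn": 0, "grip": 1},
    {"x": 0, "y": 0, "z": -45, "turn": -10.6, "grip": 1},
  ],
)

```text
time: 27.4
tool_pos: [0.5536, 0.345, 0.1189]
ee_rot: [[-0.145, 0.989, -0.001], [0.989, 0.145, -0.0], [-0.0, -0.001, -1.0]]
ft_force: [0.5, 1.0, -2.5]
opening: 0.163
grasp_force: 59.8
```

```bash
python3 - <<'E'
from h import *
s=get_state();w=r2w(.038,-.028);print(s["opening"],s["grasp_force"],s["ft_force"],s["tool_pos"],w);print(go(*w,.116,8.2))
E
```

```text
0.16320878675042447 59.81932997703552 [ 0.4941  0.9706 -2.5229] [0.5536 0.345  0.1189] [ 0.5717 -0.0328]
shift [-376.4  -36.9    3.1] turn 0.1 (shift along axes as now)
```

move_arm(
  steps=[
    {"x": -47, "y": -4.5, "z": 0, "turn": 0, "grip": 1},
    {"x": -47, "y": -4.5, "z": 0, "turn": 0, "grip": 1},
    {"x": -47, "y": -4.5, "z": 0, "turn": 0, "grip": 1},
    {"x": -47, "y": -4.5, "z": 0, "turn": 0, "grip": 1},
    {"x": -47, "y": -4.5, "z": 0, "turn": 0, "grip": 1},
    {"x": -47, "y": -4.5, "z": 0, "turn": 0, "grip": 1},
    {"x": -47, "y": -4.5, "z": 0, "turn": 0, "grip": 1},
    {"x": -45, "y": -4.5, "z": 0, "turn": 0, "grip": 1},
    {"x": 0, "y": 0, "z": 30, "turn": 0, "grip": 1},
    {"x": 0, "y": 0, "z": 20, "turn": 0, "grip": 1},
  ],
)

```text
time: 28.65
tool_pos: [0.5714, -0.031, 0.0675]
ee_rot: [[-0.141, 0.99, 0.0], [0.99, 0.141, 0.0], [0.0, 0.0, -1.0]]
ft_force: [-0.2, -0.5, -2.6]
opening: 0.163
grasp_force: 59.8
```

move_arm(
  steps=[
    {"x": 0, "y": 0, "z": 0, "turn": 0, "grip": 1},
    {"x": 0, "y": 0, "z": 0, "turn": 0, "grip": 1},
  ],
)

```text
time: 28.9
tool_pos: [0.5719, -0.0301, 0.0688]
ee_rot: [[-0.142, 0.99, 0.001], [0.99, 0.142, -0.0], [-0.0, 0.001, -1.0]]
ft_force: [-0.0, -0.6, -3.1]
opening: 0.163
grasp_force: 59.8
```

```bash
python3 - <<'E'
from h import *
w=r2w(.038,-.028);s=get_state();print(s["tool_pos"],w2r(s["tool_pos"]));print(go(*w,.039,8.2))
p,d=read_camera('wrist');P=cloud('wrist',d)
for v in range(140,300,10): print(v,w2r(P[v,325]),P[v,325,2])
E
```

```text
[ 0.5719 -0.0301  0.0688] [ 0.0406 -0.0286]
shift [-2.6 -0.6 29.8] turn -0.0 (shift along axes as now)
140 [ 0.1031 -0.029 ] 0.032742187697230196
150 [ 0.0993 -0.029 ] 0.03169344024277012
160 [ 0.0956 -0.029 ] 0.032316269346881844
170 [ 0.0885 -0.029 ] 0.010707943089975955
180 [ 0.0911 -0.0289] 0.04956091019290084
190 [ 0.0907 -0.0289] 0.06433968037624326
200 [ 0.0875 -0.0289] 0.06427030045556696
210 [ 0.0841 -0.0289] 0.06372819024251755
220 [ 0.0812 -0.0289] 0.06477730380702616
230 [ 0.0779 -0.0289] 0.0650005317890411
240 [ 0.1171 -0.0285] 0.19349148604119593
250 [ 0.0713 -0.0289] 0.0651462948738214
260 [ 0.0655 -0.029 ] 0.05909150248029303
270 [ 0.0622 -0.029 ] 0.05985939908827746
280 [ 0.0587 -0.029 ] 0.060236369155763345
290 [ 0.0545 -0.029 ] 0.05944360220481443
```

move_arm(
  steps=[
    {"x": -2.5, "y": -0.5, "z": 15, "turn": 0, "grip": 1},
    {"x": 0, "y": 0, "z": 14, "turn": 0, "grip": 1},
    {"x": 0, "y": 0, "z": 0, "turn": 0, "grip": 1},
    {"x": 0, "y": 0, "z": 0, "turn": 0, "grip": 0.3},
    {"x": 0, "y": 0, "z": 0, "turn": 0, "grip": 0.3},
    {"x": 0, "y": 0, "z": 0, "turn": 0, "grip": 0.3},
    {"x": 0, "y": 0, "z": -35, "turn": 0, "grip": 0.3},
    {"x": 0, "y": 0, "z": -45, "turn": 0, "grip": 0.3},
    {"x": 0, "y": 0, "z": -35, "turn": 0, "grip": 0},
    {"x": 0, "y": 0, "z": 0, "turn": 0, "grip": 0},
  ],
)

```text
time: 30.2
tool_pos: [0.573, -0.0329, 0.1567]
ee_rot: [[-0.142, 0.99, 0.005], [0.99, 0.142, -0.001], [-0.001, 0.005, -1.0]]
ft_force: [0.1, -0.4, 0.1]
opening: 0.501
grasp_force: 0.0
```

```bash
python3 st.py; python3 - <<'E'
from h import *
print(go(*r2w(-.175,0),.15,98.2))
p,d=read_camera("top");cv2.imwrite("pics/t3.png",p[:,:,::-1])
E
```

```text
t 30.20 [ 0.573  -0.0329  0.1567] rack [ 0.0377 -0.0293] 0.5006520275408065 [ 0.0682 -0.4349  0.0793] 0.0
hi blob 1579 [0.0665 0.0168] [0.0879 0.0425] 0.03540160506254314
hi blob 1566 [ 0.0671 -0.0394] [ 0.0886 -0.0137] 0.03529448211574484
hi blob 1111 [-0.0113  0.0167] [0.0106 0.0425] 0.03536625245675727
hi blob 1199 [-0.0107 -0.0391] [ 0.0112 -0.0137] 0.03527199069227829
shift [-212.9  -28.3    5.2] turn 90.0 (shift along axes as now)
```

View pics/t3.png

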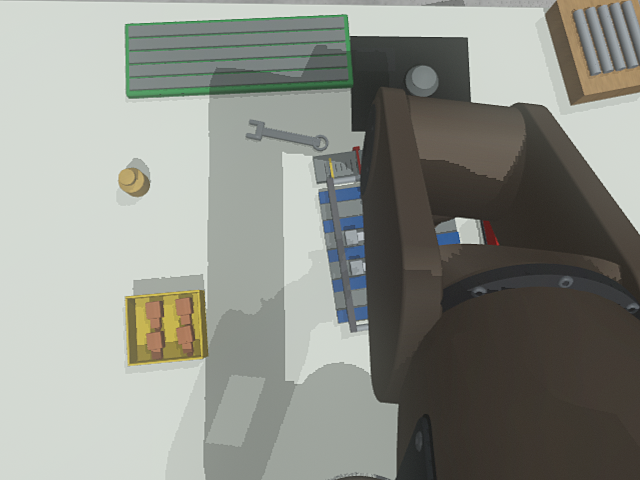

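Both bars lie flat in the middle lanes, rear ends at rack x of about 0.088. All four stubs are in the bin at (150-185, 310-340), and the wrench and weight are undisturbed. Next is the handle.

move_arm(
  steps=[
    {"x": -53, "y": -7, "z": 0, "turn": 0, "grip": 0},
    {"x": -53, "y": -7, "z": 0, "turn": 0, "grip": 0},
    {"x": -53, "y": -7, "z": 0, "turn": 0, "grip": 0},
    {"x": -53, "y": -7, "z": 0, "turn": 0, "grip": 0},
    {"x": 0, "y": 0, "z": 0, "turn": 10, "grip": 0},
    {"x": 0, "y": 0, "z": 0, "turn": 10, "grip": 0},
    {"x": 0, "y": 0, "z": 0, "turn": 10, "grip": 0},
    {"x": 0, "y": 0, "z": 0, "turn": 10, "grip": 0},
    {"x": 0, "y": 0, "z": 0, "turn": 10, "grip": 0},
    {"x": 0, "y": 0, "z": 0, "turn": 10, "grip": 0},
  ],
)

```text
time: 31.55
tool_pos: [0.573, -0.2462, 0.1523]
ee_rot: [[0.79, 0.613, -0.002], [0.613, -0.79, 0.001], [-0.001, -0.002, -1.0]]
ft_force: [-0.5, 0.0, -0.1]
opening: 0.496
grasp_force: 0.0
```

move_arm(
  steps=[
    {"x": 0, "y": 0, "z": 0, "turn": 10, "grip": 0},
    {"x": 0, "y": 0, "z": 0, "turn": 10, "grip": 0},
    {"x": 0, "y": 0, "z": 0, "turn": 10, "grip": 0},
    {"x": 0, "y": 0, "z": 0, "turn": 0, "grip": 0},
    {"x": 0, "y": 0, "z": 0, "turn": 0, "grip": 0},
  ],
)

```text
time: 32.17
tool_pos: [0.5735, -0.2464, 0.1532]
ee_rot: [[0.989, 0.146, -0.001], [0.146, -0.989, 0.001], [-0.001, -0.001, -1.0]]
ft_force: [-1.0, 0.3, -0.3]
opening: 0.498
grasp_force: 0.0
```

```bash
python3 - <<'E'
from h import *
p,d=read_camera("wrist");P=cloud("wrist",d);cv2.imwrite("pics/w6.png",p[:,:,::-1]);M=masks(p)
for b in blobs(M["red"],300):
    m=b&(P[...,2]>.070)&(P[...,2]<.085); q=w2r(P[m]); print(b.sum(),m.sum(),q.min(0),q.max(0),q.mean(0),np.median(P[m][:,2]))
print(go(*r2w(-.175,0),.058,98.2))
p,d=read_camera("scene");cv2.imwrite("pics/s2.png",cv2.resize(p[280:420,200:420,::-1],None,fx=3.5,fy=3.5,interpolation=cv2.INTER_CUBIC));np.save("s2.npy",p)
E
```

```text
4394 4166 [-0.1828 -0.0459] [-0.1698  0.044 ] [-0.1763 -0.0049] 0.07587526528915878
shift [ 0.7  1.3 95.4] turn 0.2 (shift along axes as now)
```

View pics/s2.png

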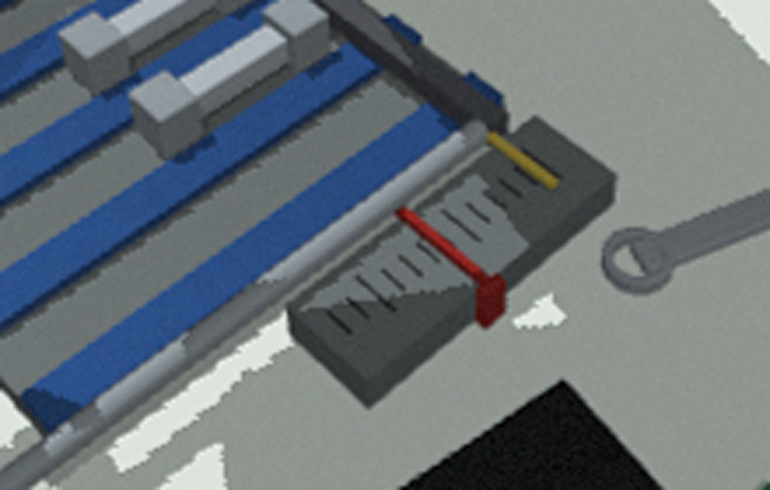

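Scene crop: pointer tip at about (555,187), mark running (400,212) to (490,290), and both bars close to the crossbar. It gives a good view for checking the pull.

move_arm(
  steps=[
    {"x": 1, "y": 2, "z": 32, "turn": 0.2, "grip": 0},
    {"x": 0, "y": 0, "z": 32, "turn": 0, "grip": 0},
    {"x": 0, "y": 0, "z": 31, "turn": 0, "grip": 0},
    {"x": 0, "y": 0, "z": 0, "turn": 0, "grip": 1},
    {"x": 0, "y": 0, "z": 0, "turn": 0, "grip": 1},
    {"x": 0, "y": 0, "z": 0, "turn": 0, "grip": 1},
    {"x": 0, "y": 0, "z": 0, "turn": 0, "grip": 1},
    {"x": 0, "y": 0, "z": 0, "turn": 0, "grip": 1},
  ],
  squeeze=80,
)

```text
time: 33.28
tool_pos: [0.5751, -0.2485, 0.0595]
ee_rot: [[0.99, 0.139, 0.0], [0.139, -0.99, -0.0], [0.0, 0.0, -1.0]]
ft_force: [-1.7, -0.5, -9.3]
opening: 0.146
grasp_force: 80.1
```

```bash
cat > ptr.py <<'E'
from h import *
s=get_state();print("t %.2f"%s["time"],w2r(s["tool_pos"]),s["tool_pos"][2],s["opening"],s["ft_force"],s["grasp_force"])
p,d=read_camera("scene");M=masks(p)
for k,z in(("red",.027),("yel",.029)):
  m=M[k].copy(); m[:300]=0;m[:,:280]=0;m[:,:]&=True
  for b in blobs(m,8):
    v,u=np.where(b); q=w2r(ray("scene",np.c_[u,v],z)); o=(q[:,1]>-.185)&(q[:,1]<-.15)
    if o.sum()>5: print(k,o.sum(),q[o].mean(0),np.median(q[o],0))
E
python3 ptr.py
```

```text
t 33.27 [-0.1759 -0.0006] 0.059520880815170624 0.14645316804824976 [-1.6973 -0.4565 -9.3136] 80.09044647216797
red 68 [ 0.0364 -0.1678] [ 0.0364 -0.1681]
yel 56 [ 0.0923 -0.1661] [ 0.0923 -0.1661]
```

move_arm(
  steps=[
    {"x": 0, "y": 5, "z": 0, "turn": 0, "grip": 1},
    {"x": 0, "y": 6, "z": 0, "turn": 0, "grip": 1},
    {"x": 0, "y": 6, "z": 0, "turn": 0, "grip": 1},
    {"x": 0, "y": 6, "z": 0, "turn": 0, "grip": 1},
    {"x": 0, "y": 6, "z": 0, "turn": 0, "grip": 1},
    {"x": 0, "y": 6, "z": 0, "turn": 0, "grip": 1},
    {"x": 0, "y": 6, "z": 0, "turn": 0, "grip": 1},
    {"x": 0, "y": 4, "z": 0, "turn": 0, "grip": 1},
    {"x": 0, "y": 2, "z": 0, "turn": 0, "grip": 1},
    {"x": 0, "y": 0, "z": 0, "turn": 0, "grip": 1},
  ],
)

```text
time: 34.58
tool_pos: [0.5818, -0.2951, 0.0595]
ee_rot: [[0.99, 0.138, 0.0], [0.138, -0.99, 0.0], [0.0, -0.0, -1.0]]
ft_force: [-2.3, 5.0, -1.1]
opening: 0.154
grasp_force: 81.4
```

```bash
cat >> ptr.py <<'E'
P=cloud("scene",d)
for k in("red","yel"):
    q=P[M[k]]; r=w2r(q); o=(r[:,1]>-.185)&(r[:,1]<-.15)&(q[:,2]<.05)&(r[:,0]>-.05); print(k,o.sum(),"depth",r[o].mean(0),np.percentile(q[o][:,2],[10,50,90]))
cv2.imwrite("pics/s%d.png"%(s["time"]*10),cv2.resize(p[290:400,270:400,::-1],None,fx=5,fy=5,interpolation=cv2.INTER_CUBIC))
E
python3 ptr.py; ls pics
```

```text
t 34.58 [-0.2231 -0.0006] 0.059460836529486555 0.15426734234179518 [-2.2579  5.036  -1.0849] 81.41538977622986
red 74 [ 0.0362 -0.1679] [ 0.0362 -0.1682]
yel 61 [ 0.0454 -0.1667] [ 0.0454 -0.1666]
red 75 depth [ 0.0379 -0.1676] [0.0219 0.0241 0.0254]
yel 139 depth [ 0.2663 -0.1727] [0.0172 0.0295 0.0402]
crop1.png
s2.png
s345.png
scene0.png
t2.png
t3.png
top0.png
w1.png
w2.png
w3.png
w4.png
w5.png
w6.png
```

move_arm(
  steps=[
    {"x": 0, "y": 3, "z": 0, "turn": 0, "grip": 1},
    {"x": 0, "y": 2.5, "z": 0, "turn": 0, "grip": 1},
    {"x": 0, "y": 1.5, "z": 0, "turn": 0, "grip": 1},
    {"x": 0, "y": 0.5, "z": 0, "turn": 0, "grip": 1},
    {"x": 0, "y": 0, "z": 0, "turn": 0, "grip": 1},
    {"x": 0, "y": 0, "z": 0, "turn": 0, "grip": 1},
  ],
)

```text
time: 35.38
tool_pos: [0.5828, -0.3022, 0.0594]
ee_rot: [[0.99, 0.138, 0.0], [0.138, -0.99, 0.001], [0.0, -0.001, -1.0]]
ft_force: [-2.0, 7.9, 0.3]
opening: 0.15
grasp_force: 81.5
```

```bash
sed -i 's/("red",.027)/("red",.025)/' ptr.py; python3 ptr.py; ls pics|grep s3
```

```text
t 35.38 [-0.2302 -0.0006] 0.05943063446758744 0.1502606414415428 [-1.9635  7.9218  0.3278] 81.51575446128845
red 30 [ 0.0359 -0.1706] [ 0.0357 -0.1712]
yel 55 [ 0.0383 -0.1662] [ 0.0383 -0.1661]
red 29 depth [ 0.0372 -0.17  ] [0.0203 0.0226 0.0248]
yel 130 depth [ 0.2724 -0.1728] [0.0152 0.0297 0.0408]
s345.png
s353.png
```

```bash
cp pics/s35*.png pics/pull.png
```

```text
(no output)
```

View pics/pull.png

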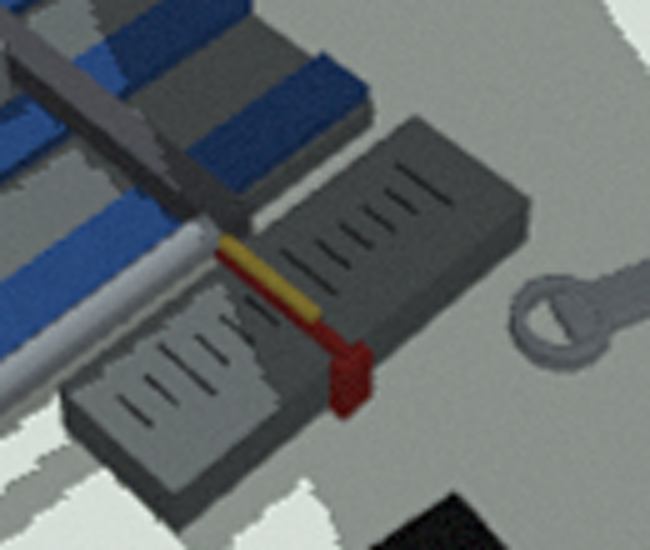

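The yellow pointer now lies over the red mark, with its tip at (315,315) on the crop and a thin red edge showing on the near side. Measured about 0.7 mm short; I'll add that and hold for more than a second.

move_arm(
  steps=[
    {"x": 0, "y": 0.4, "z": 0, "turn": 0, "grip": 1},
    {"x": 0, "y": 0.3, "z": 0, "turn": 0, "grip": 1},
    {"x": 0, "y": 0, "z": 0, "turn": 0, "grip": 1},
    {"x": 0, "y": 0, "z": 0, "turn": 0, "grip": 1},
    {"x": 0, "y": 0, "z": 0, "turn": 0, "grip": 1},
    {"x": 0, "y": 0, "z": 0, "turn": 0, "grip": 1},
  ],
)

```text
time: 36.17
tool_pos: [0.5829, -0.3028, 0.0595]
ee_rot: [[0.99, 0.138, 0.0], [0.138, -0.99, 0.001], [0.0, -0.001, -1.0]]
ft_force: [-1.9, 8.6, -0.1]
opening: 0.151
grasp_force: 81.6
```

```bash
python3 ptr.py
```

```text
t 36.17 [-0.2308 -0.0006] 0.05945180328686547 0.15140265343720047 [-1.9468  8.6219 -0.0628] 81.58900022506714
red 10 [ 0.0351 -0.1593] [ 0.035  -0.1584]
red 13 [ 0.0366 -0.1809] [ 0.0359 -0.1824]
yel 54 [ 0.0379 -0.1666] [ 0.0378 -0.1666]
red 23 depth [ 0.0373 -0.1717] [0.0207 0.0227 0.025 ]
yel 120 depth [ 0.257 -0.173] [0.0122 0.0291 0.0407]
```

move_arm(
  steps=[
    {"x": 0, "y": 0, "z": 0, "turn": 0, "grip": 1},
    {"x": 0, "y": 0, "z": 0, "turn": 0, "grip": 1},
    {"x": 0, "y": 0, "z": 0, "turn": 0, "grip": 1},
    {"x": 0, "y": 0, "z": 0, "turn": 0, "grip": 1},
    {"x": 0, "y": 0, "z": 0, "turn": 0, "grip": 1},
    {"x": 0, "y": 0, "z": 0, "turn": 0, "grip": 1},
    {"x": 0, "y": 0, "z": 0, "turn": 0, "grip": 1},
    {"x": 0, "y": 0, "z": 0, "turn": 0, "grip": 1},
    {"x": 0, "y": 0, "z": 0, "turn": 0, "grip": 1},
    {"x": 0, "y": 0, "z": 0, "turn": 0, "grip": 1},
  ],
)

```text
time: 37.48
tool_pos: [0.5828, -0.3028, 0.0594]
ee_rot: [[0.99, 0.138, 0.0], [0.138, -0.99, 0.001], [0.0, -0.001, -1.0]]
ft_force: [-1.8, 8.2, -0.2]
opening: 0.152
grasp_force: 81.6
```

move_arm(
  steps=[
    {"x": 0, "y": -3, "z": 0, "turn": 0, "grip": 1},
    {"x": 0, "y": -4, "z": 0, "turn": 0, "grip": 1},
    {"x": 0, "y": -5, "z": 0, "turn": 0, "grip": 1},
    {"x": 0, "y": -5, "z": 0, "turn": 0, "grip": 1},
    {"x": 0, "y": -5, "z": 0, "turn": 0, "grip": 1},
    {"x": 0, "y": -5, "z": 0, "turn": 0, "grip": 1},
    {"x": 0, "y": -5, "z": 0, "turn": 0, "grip": 1},
    {"x": 0, "y": -5, "z": 0, "turn": 0, "grip": 1},
    {"x": 0, "y": -5, "z": 0, "turn": 0, "grip": 1},
    {"x": 0, "y": -4, "z": 0, "turn": 0, "grip": 1},
  ],
)

```text
time: 38.72
tool_pos: [0.5764, -0.2576, 0.0594]
ee_rot: [[0.99, 0.139, 0.0], [0.139, -0.99, -0.0], [0.0, 0.001, -1.0]]
ft_force: [-5.0, 1.2, 3.3]
opening: 0.156
grasp_force: 82.1
```

move_arm(
  steps=[
    {"x": 0, "y": -3, "z": 0, "turn": 0, "grip": 1},
    {"x": 0, "y": -2.5, "z": 0, "turn": 0, "grip": 1},
    {"x": 0, "y": -2, "z": 0, "turn": 0, "grip": 1},
    {"x": 0, "y": -1, "z": 0, "turn": 0, "grip": 1},
    {"x": 0, "y": -0.5, "z": 0, "turn": 0, "grip": 1},
    {"x": 0, "y": 0, "z": 0, "turn": 0, "grip": 1},
    {"x": 0, "y": 0, "z": 0, "turn": 0, "grip": 1},
  ],
)

```text
time: 39.6
tool_pos: [0.5752, -0.249, 0.0594]
ee_rot: [[0.99, 0.139, 0.0], [0.139, -0.99, -0.001], [0.0, 0.001, -1.0]]
ft_force: [-5.6, -0.4, 3.9]
opening: 0.149
grasp_force: 82.1
```

```bash
python3 ptr.py
```

```text
t 39.60 [-0.1765 -0.0006] 0.05942773704649748 0.14907384610872892 [-5.5559 -0.3735  3.9164] 82.13891744613647
red 68 [ 0.0375 -0.1677] [ 0.0375 -0.1681]
yel 56 [ 0.0916 -0.1666] [ 0.0916 -0.1668]
red 66 depth [ 0.038  -0.1678] [0.0226 0.0242 0.0254]
yel 114 depth [ 0.2708 -0.1717] [0.0182 0.0292 0.0406]
```

move_arm(
  steps=[
    {"x": 0, "y": -0.6, "z": 0, "turn": 0, "grip": 1},
    {"x": 0, "y": 0, "z": 0, "turn": 0, "grip": 1},
    {"x": 0, "y": 0, "z": 0, "turn": 0, "grip": 0.3},
    {"x": 0, "y": 0, "z": 0, "turn": 0, "grip": 0},
    {"x": 0, "y": 0, "z": 0, "turn": 0, "grip": 0},
    {"x": 0, "y": 0, "z": -40, "turn": 0, "grip": 0},
    {"x": 0, "y": 0, "z": -50, "turn": 0, "grip": 0},
    {"x": 0, "y": -50, "z": -20, "turn": 0, "grip": 0},
    {"x": 20, "y": -50, "z": 0, "turn": 0, "grip": 0},
    {"x": 20, "y": -50, "z": 0, "turn": 0, "grip": 0},
  ],
)

```text
time: 40.9
tool_pos: [0.5943, -0.0927, 0.1698]
ee_rot: [[0.99, 0.138, 0.002], [0.138, -0.99, -0.0], [0.001, 0.001, -1.0]]
ft_force: [1.2, 0.3, -0.1]
opening: 0.496
grasp_force: 0.0
```

move_arm(
  steps=[
    {"x": 20, "y": -30, "z": 0, "turn": 0, "grip": 0},
    {"x": 0, "y": 0, "z": 0, "turn": 0, "grip": 0},
    {"x": 0, "y": 0, "z": 0, "turn": 0, "grip": 0},
  ],
)

```text
time: 41.28
tool_pos: [0.6093, -0.0617, 0.169]
ee_rot: [[0.99, 0.139, -0.0], [0.139, -0.99, -0.0], [-0.0, 0.0, -1.0]]
ft_force: [0.2, -0.0, 0.1]
opening: 0.496
grasp_force: 0.0
```

```bash
python3 st.py; python3 ptr.py; python3 - <<'E'
from h import *
p,d=read_camera("wrist");M=masks(p);cv2.imwrite("pics/w9.png",p[:,:,::-1])
for k,z in(("red",.025),("yel",.029)):
  for b in blobs(M[k],60):
    v,u=np.where(b); q=w2r(ray("wrist",np.c_[u,v],z)); print(k,b.sum(),np.median(q,0))
E
```

```text
t 41.27 [ 0.6093 -0.0617  0.169 ] rack [ 0.004  -0.0611] 0.49565593014773424 [ 0.2347 -0.0014  0.0636] 0.0
hi blob 1224 [ 0.0166 -0.0412] [ 0.0385 -0.015 ] 0.03670486435613872
hi blob 1229 [-0.0616 -0.0411] [-0.0393 -0.015 ] 0.03672635590785556
hi blob 1025 [0.0163 0.0149] [0.0384 0.0409] 0.036691281337781906
t 41.33 [ 0.0036 -0.0609] 0.16900362248365017 0.5013660601895819 [ 0.2793 -1.3955  0.5213] 0.0
red 71 [ 0.0374 -0.1679] [ 0.0374 -0.1685]
yel 53 [ 0.0925 -0.1654] [ 0.0923 -0.1653]
red 69 depth [ 0.038  -0.1682] [0.022  0.024  0.0253]
yel 118 depth [ 0.2896 -0.1719] [0.0169 0.0293 0.041 ]
red 631 [ 0.0391 -0.1694]
red 8253 [-0.1989  0.0169]
yel 613 [ 0.0932 -0.1638]
```

View pics/w9.png

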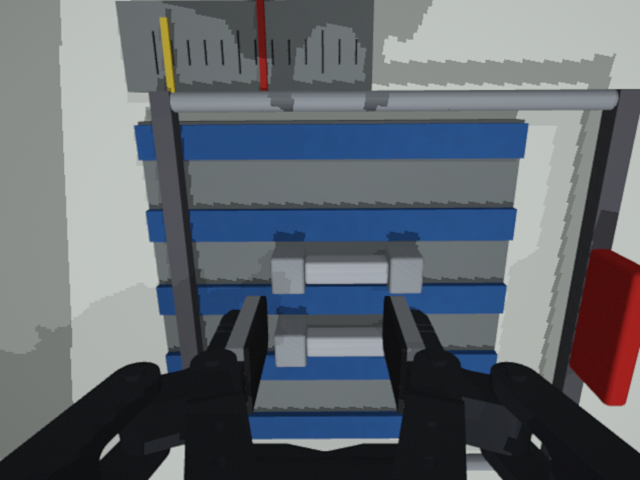

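Both bars' rear ends (rack x about 0.0385) line up with the mark (0.039, column 262). The frame is back at rest (pointer 0.093, column 167), the lanes are clear and the gripper is free. Handing in.

```bash
python3 -c "
from rig import *
print(job_done())"
```

```text
the job is handed in; nothing more can be done
None
```

The job is handed in at about 41 s of robot time: all four stubs are in the bin, both bars' rear ends are within about 1 mm of the red mark, and the pull frame was held there for over a second and eased back to rest.

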